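# Switch off the bench supply and put the circuit boards away

### The arm

A 7-joint arm with a two-finger parallel gripper is mounted at the origin on the work surface. World frame = base frame: x ahead of the robot, y to its left, z up, the work surface at z = 0. Lengths are in m, angles in rad, forces in N, time in s.
With the tool pointing down it reaches from about 0.425 to 0.95 m from the base axis. Payload 4.7 kg.
Tool frame: the origin (TCP) lies midway between the tips of the shut fingers; the grasp point (between the pads) lies 19 mm behind it; z points along the fingers, y is the direction in which the jaws open and shut (so a half turn about z gives the same grasp; the last joint's range is limited). The gripper opens to 87 mm and grips with 3 to 60 N. Pads are 19 mm wide; open, the fingers measure 117 mm over their backs; the gripper's body (75 mm by 190 mm) begins 51 mm behind the grasp point.
Start: joints at [-1.292, 0.469, -0.049, 1.532, 0.024, 1.141, -0.082], TCP at [0.204, 0.643, 0.223] pointing down, gripper open.
Joint ranges: [-2.59, 2.59], [-0.33, 1.99], [-1.39, 1.29], [0.1, 2.45], [-1.04, 4.18], [0.21, 1.99], [-2.66, 2.66]. Speed limits (rad/s): [2.57, 2.57, 3.14, 3.14, 3.14, 3.14, 3.14].

### API

Orientations are given as [roll, pitch, yaw] about the fixed x, y, z axes, in that order (R = Rz(yaw) Ry(pitch) Rx(roll)).
In Python, from rig import * gives the robot as it stands. The module is installed in compiled form; this text tells all that it offers.
- The arm moves only by the tool step_arm, never from a script. Its argument "moves" is a list of rows, each an object with "xyz": the shift along the tool's x, y, z in mm, a list of three; "dr": the turn, a rotation vector about the tool's x, y, z in units of 5 degrees (1.0 is 5 degrees), a list of three; "fingers": the closure in counts, from 0 (fully open) to 255 (shut). A call has exactly 10 rows; each row is the pose to reach, as a shift and turn from the pose measured when the call began, along the tool's axes at that moment; what a row does not reach only later rows make up. A row lasts 1/12 s, in which the tool goes at most 41.7 mm and 7.16 degrees, less where a joint would pass 70% of its speed; a pose out of reach is approached as far as the arm can. A call with a gripper value outside its range is refused whole. The fingers move at their own pace and stop on an object; "newtons" is the grip in N (left out, the last holds). Time passes only in rows, so rows that repeat a pose let the fingers close, or fill a call up. It gives the time, the measured TCP pose, the force and the opening at its end, in the units of the state.
- get_state(): the state, without advancing time (a new reading comes with each control period).
- capture(name): name is "scene" or "top"; returns (picture, depth): 480x640x3 uint8, red, green, blue; 480x640 float32, m along the optical axis (not along the pixel's ray), 0 where there is no reading.
- camera_info(name): a dict with "fx", "fy", "cx", "cy" (pixels), "world_to_cam" (4x4, takes a point from world to camera coordinates). Camera axes: x right, y down, z forward; pixel columns grow to the right and rows downward; lengths in m; the calibration is good to about 2 mm. A picture is of the moment at which its call begins. camera_info takes no time and is no camera call.
- hand_in(): hands the job in, once; it reports no verdict.
The state is a dict: "time": time; "joints": joint angles; "joint_vel": joint speeds; "joint_torque": joint torques, N m; "position": TCP position; "tcp_rot": TCP orientation; "ft_force": force on the tool from outside, world axes, zero at the start; "torque": the same for the moment, N m; "width": finger opening in m.
Only numpy, scipy, OpenCV 4.12 (cv2) and the standard library are available. Lean on these libraries where they do the work, as an engineer would, in place of code of your own. Each camera call takes 0.05 s, during which the arm holds its last target.

### The job

The electricity lesson is over: first turn the red isolator on the bench supply to off, before any board is lifted, then take the blue cover off the pile in the tray and lay it flat on the bench. Lay every loose yellow board squarely on the pile, its edges and finger notches in line with those below; feel each one down gently until it rests - do not drop boards or press hard on the pile - and finally lay the cover back squarely on top. Leave the multimeter, the calculator and the jar where they are.

Things in the scene. Friction and masses are not known exactly. Their poses are not given: they have to be found in the camera images.
- isolator (a joint): The red rotary isolator handle on top of the grey bench supply. 1.57 = on (bar in line with the supply's longer side), 0 = off (bar across it). To switch off, turn it a quarter turn ANTICLOCKWISE seen from above. It snaps over the middle to either stop and stays there; about 0.1 N m.
- isolator_grip (a point): Point on the vertical axis of the isolator handle, 99 mm above the bench, at half height of its grip bar: 66 mm long along this point's x axis, 14 mm wide, 26 mm high (86 to 112 mm above the bench). x turns with the handle. The supply is a fixed box, 75 mm high (a meter at its far end 86 mm), reaching from 62 mm before this axis to 123 mm beyond it and 65 mm to either side.
- pile: The boards already stored in the blue tray, a squared-up pile of the same 120 x 112 mm outline and notches; it does not move. The origin lies on its vertical axis; x and y as for the boards. How high the pile is differs from start to start and is not told by the origin's height: its top is 30 to 72 mm above the bench. The tray around it is fixed, 190 x 186 mm, rim 22 mm high.
- cover: The loose blue dust cover, at the start lying on the pile: a plate 130 x 122 x 6 mm with a light grey grip bar on its middle, 60 mm long along x, 14 mm wide along y, from 6 to 32 mm above the underside. About 0.2 kg. Origin: centre of the underside; z up. Straight ahead of the robot, 0.45 m from its axis, the bench is at first free for it.
- board_lead: Loose yellow circuit board, marked on top with one straight black line. 120 (x) x 112 (y) mm, H-shaped: finger notches, 44 mm long along x, in the middle of both sides leave it 56 mm wide along y. 12 to 20 mm thick, no two alike; 0.08 to 0.24 kg. Origin: centre of the underside; x along the symbol's line, z up. Looks the same after a half turn. May be absent.
- board_resistor: Loose yellow circuit board, marked on top with a black rectangle in the line. 120 (x) x 112 (y) mm, H-shaped: finger notches, 44 mm long along x, in the middle of both sides leave it 56 mm wide along y. 12 to 20 mm thick, no two alike; 0.08 to 0.24 kg. Origin: centre of the underside; x along the symbol's line, z up. Looks the same after a half turn. May be absent.
- board_switch: Loose yellow circuit board, marked on top with a slanting open contact in the line. 120 (x) x 112 (y) mm, H-shaped: finger notches, 44 mm long along x, in the middle of both sides leave it 56 mm wide along y. 12 to 20 mm thick, no two alike; 0.08 to 0.24 kg. Origin: centre of the underside; x along the symbol's line, z up. Looks the same after a half turn. May be absent.
- board_lamp: Loose yellow circuit board, marked on top with a circle with a cross in the line. 120 (x) x 112 (y) mm, H-shaped: finger notches, 44 mm long along x, in the middle of both sides leave it 56 mm wide along y. 12 to 20 mm thick, no two alike; 0.08 to 0.24 kg. Origin: centre of the underside; x along the symbol's line, z up. Looks the same after a half turn. May be absent.
- board_capacitor: Loose yellow circuit board, marked on top with two parallel bars across the line. 120 (x) x 112 (y) mm, H-shaped: finger notches, 44 mm long along x, in the middle of both sides leave it 56 mm wide along y. 12 to 20 mm thick, no two alike; 0.08 to 0.24 kg. Origin: centre of the underside; x along the symbol's line, z up. Looks the same after a half turn. May be absent.
- multimeter: Bystander: dark hand-held meter lying on its back at the far side of the bench, 155 x 78 x 40 mm. Origin: centre of the underside.
- calculator: Bystander: pocket calculator lying flat at the far side, 148 x 76 x 15 mm. Origin: centre of the underside.
- lamp_jar: Bystander: small glass jar with a grey lid, 56 mm across, 62 mm high, standing at the far left. Origin: centre of the underside.

How it is judged:
By the outcome, as a careful person would: the job done as asked, in the order asked, and still so for the second after the job is handed in, with the robot touching nothing.
Of board_lead, board_resistor, board_switch, board_lamp, board_capacitor only 3 to 5 are there at a start; the rules pass over those that are not, and their reading is None.
At some moment in a run one of board_lead, board_resistor, board_switch, board_lamp, board_capacitor, cover may be knocked a few centimetres aside while the robot is not near it.
It also fails if it takes over 210 s, if anything falls off the work surface, if the arm or the gripper's body presses on something with over 40 N, if the wrist force passes 120 N, or if a joint passes its speed limit or range.

## Working session

There is one attempt and no reset: what is moved stays moved. The work goes in short steps, Python scripts to look and compute and a tool call to move; the robot and the scene stay as the last step left them, time stands still between calls to the robot, and variables do not carry over. Pictures are saved under pics/ and viewed, and the job is handed in when it is done.

Besides the shell and the picture viewer there is one more tool, called after "Call:" as name(argument=value, ...) on one line, values as JSON. step_arm: Moves the arm, as the interface text tells. Its arguments: {"type":"object","properties":{"moves":{"type":"array"},"newtons":{"type":"number"}},"required":["moves"]}

```bash
mkdir -p pics; python3 - <<'E'
from rig import *
import cv2,numpy as np
print(get_state())
for n in("scene","top"):
    p,d=capture(n); cv2.imwrite(f"pics/{n}0.png",p[:,:,::-1]); np.save(f"pics/{n}0.npy",d)
    print(n,camera_info(n))
E
```

```text
{'time': 0.0, 'joints': array([-1.29192042,  0.46944477, -0.04858309,  1.53372661,  0.02412197,
        1.1409603 , -0.08231409]), 'joint_vel': array([-0.00016625, -0.00185238, -0.00036953,  0.00090148, -0.0005434 ,
       -0.00040102,  0.00094287]), 'joint_torque': array([ 6.16951347e-04, -5.07968652e+01, -8.10354645e-02, -2.36160707e+01,
       -6.14476413e-02,  3.78344301e-02,  1.89647749e-04]), 'position': array([0.20430399, 0.64270282, 0.22148331]), 'tcp_rot': array([-3.13964239e+00,  9.66511944e-05,  2.83383369e+00]), 'ft_force': array([-0.86471409,  0.89478341, -0.37972074]), 'torque': array([-0.0409405 ,  0.00854868,  0.01589344]), 'width': 0.08648382565836883}
scene {'fx': 465.42379579600527, 'fy': 465.42379579600527, 'cx': 319.00017679169855, 'cy': 244.39602555297958, 'world_to_cam': array([[-0.53319349,  0.84586979,  0.01445724,  0.33629086],
       [ 0.70500514,  0.45371578, -0.54507774, -0.3826883 ],
       [-0.46762427, -0.28043947, -0.83826084,  1.6241101 ],
       [ 0.        ,  0.        ,  0.        ,  1.        ]])}
top {'fx': 541.1641078732772, 'fy': 541.1641078732772, 'cx': 313.88507902978904, 'cy': 229.1162632484585, 'world_to_cam': array([[ 2.75109077e-02, -9.99595566e-01, -7.20097811e-03,
        -9.12942034e-04],
       [-9.87208676e-01, -2.60368730e-02, -1.57293074e-01,
         6.02448303e-01],
       [ 1.57041968e-01,  1.14361433e-02, -9.87525714e-01,
         1.34262562e+00],
       [ 0.00000000e+00,  0.00000000e+00,  0.00000000e+00,
         1.00000000e+00]])}
```

View pics/scene0.png

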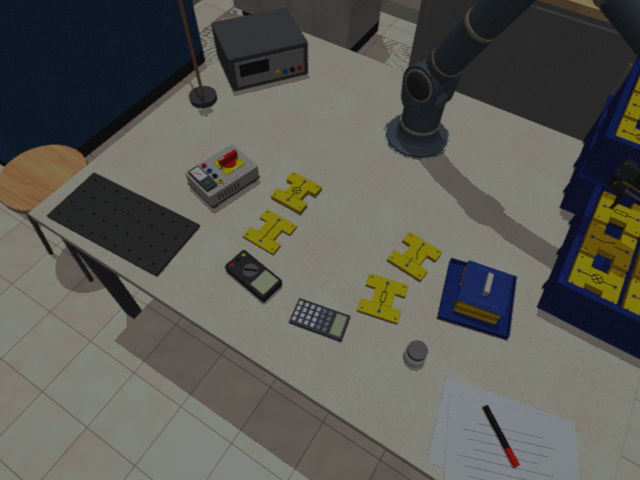

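View pics/top0.png

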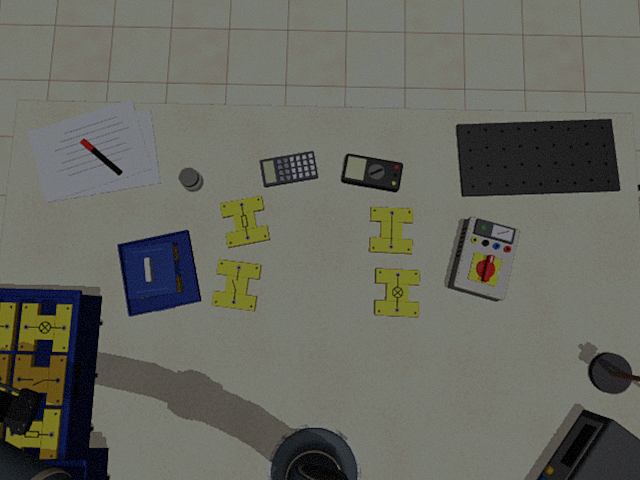

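```bash
cat > h.py <<'E'
from rig import *
import cv2,numpy as np
from scipy.spatial.transform import Rotation as R
def snap(n,tag):
    p,d=capture(n); cv2.imwrite(f"pics/{n}{tag}.png",p[:,:,::-1]); np.save(f"pics/{n}{tag}.npy",d)
    return p,d
def load(n,tag):
    return cv2.imread(f"pics/{n}{tag}.png")[:,:,::-1].copy(),np.load(f"pics/{n}{tag}.npy")
def ray(n,uv,z):
    """pixels (N,2) -> world xy on plane z"""
    c=camera_info(n);W=np.array(c["world_to_cam"]);Rm=W[:3,:3];o=-Rm.T@W[:3,3]
    uv=np.atleast_2d(uv).astype(float)
    d=np.c_[(uv[:,0]-c["cx"])/c["fx"],(uv[:,1]-c["cy"])/c["fy"],np.ones(len(uv))]@Rm
    z=np.broadcast_to(z,(len(uv),))
    return o+d*((z-o[2])/d[:,2])[:,None]
def pts(n,d,mask):
    c=camera_info(n);W=np.array(c["world_to_cam"])
    v,u=np.nonzero(mask&(d>0));z=d[v,u]
    P=np.c_[(u-c["cx"])/c["fx"]*z,(v-c["cy"])/c["fy"]*z,z]
    return (P-W[:3,3])@W[:3,:3]
def proj(n,X):
    c=camera_info(n);W=np.array(c["world_to_cam"])
    P=np.atleast_2d(X)@W[:3,:3].T+W[:3,3]
    return np.c_[P[:,0]/P[:,2]*c["fx"]+c["cx"],P[:,1]/P[:,2]*c["fy"]+c["cy"]]
def comps(mask,amin=150):
    k,l,s,c=cv2.connectedComponentsWithStats(mask.astype(np.uint8),connectivity=8)
    return [(l==i,s[i],c[i]) for i in range(1,k) if s[i,4]>=amin]
def hsv(p): return cv2.cvtColor(p,cv2.COLOR_RGB2HSV)
def yellow(p):
    h=hsv(p);return (h[...,0]>20)&(h[...,0]<35)&(h[...,1]>150)&(h[...,2]>90)
def board(n,d,m,z=None):
    """pose of H board from mask of top face (dark print filled)"""
    if z is None: z=np.median(pts(n,d,cv2.erode(m.astype(np.uint8),np.ones((3,3)))>0)[:,2])
    cs,_=cv2.findContours(m.astype(np.uint8),cv2.RETR_EXTERNAL,cv2.CHAIN_APPROX_NONE)
    c=max(cs,key=cv2.contourArea).reshape(-1,2)
    w=ray(n,c,z)[:,:2]*1000
    r=cv2.minAreaRect(w.astype(np.float32));ctr=np.array(r[0]);a=np.radians(r[2])
    # decide axis: notches at middle of sides at +-y: few contour points far in y near x=0
    best=None
    for k in (0,1):
        t=a+k*np.pi/2; ex=np.array([np.cos(t),np.sin(t)]);ey=np.array([-ex[1],ex[0]])
        q=w-ctr; lx=q@ex;ly=q@ey
        s=np.abs(ly[np.abs(lx)<15]).mean()
        if best is None or s<best[0]: best=(s,t,np.ptp(lx),np.ptp(ly))
    yaw=(best[1]+np.pi/2)%np.pi-np.pi/2
    return ctr,np.degrees(yaw),z*1000,best[2],best[3],best[0]
def goto(xyz,yaw_deg):
    """shift(mm) & dr in tool axes for tool pointing down with tool x at yaw (mod 180); prints"""
    s=get_state();T=R.from_euler("xyz",s["tcp_rot"])
    dp=T.inv().apply((np.array(xyz)/1000-s["position"])*1000)
    best=None
    for k in (0,180):
        G=R.from_euler("xyz",[np.pi,0,np.radians(yaw_deg+k)])
        rv=np.degrees((T.inv()*G).as_rotvec())/5
        print(" shift",np.round(dp,1),"dr",np.round(rv,2),"|deg",round(float(np.linalg.norm(rv)*5),1))
def st():
    s=get_state();print("t",round(s["time"],2),"pos",np.round(s["position"]*1000,1),"rpy",np.round(np.degrees(s["tcp_rot"]),2),"F",np.round(s["ft_force"],1),"w",round(s["width"]*1000,1),"j",np.round(s["joints"],2))
E
python3 - <<'E'
from h import *
st()
for n in("top","scene"):
    p,d=load(n,"0")
    print(n,"depth zero frac",(d==0).mean())
    for m,s,c in comps(yellow(p)):
        if s[4]<3500: 
            try: b=board(n,d,m); print(np.round(c),s[4],[np.round(x,1) for x in b])
            except Exception as e: print(e)
    h=hsv(p)
    red=((h[...,0]<8)|(h[...,0]>172))&(h[...,1]>150)&(h[...,2]>80)
    for m,s,c in comps(red,20): 
        P=pts(n,d,m); print("red",np.round(c),s[4],np.round(np.median(P,0)*1000))
    print([ (h[y,x]) for y,x in ((263,148),(270,130),(290,165))] if n=="top" else "")
E
```

```text
t 0.1 pos [204.3 642.8 221.6] rpy [-179.9     0.    162.36] F [1.4 0.1 0.3] w 87.2 j [-1.29  0.47 -0.05  1.53  0.02  1.14 -0.08]
top depth zero frac 0.003922526041666667
[244. 221.] 1320 [array([624.4, 200. ]), np.float64(13.0), np.float64(14.6), np.float64(119.2), np.float64(109.5), np.float64(25.7)]
[391. 230.] 1404 [array([ 611.6, -187. ]), np.float64(-1.6), np.float64(12.9), np.float64(118.5), np.float64(109.3), np.float64(26.3)]
[476. 266.] 218 [array([ 514. , -391.9]), np.float64(-14.7), np.float64(78.5), np.float64(67.3), np.float64(30.7), np.float64(7.5)]
[494. 272.] 160 [array([ 504.2, -429.6]), np.float64(-17.2), np.float64(79.0), np.float64(67.5), np.float64(29.3), np.float64(8.2)]
[236. 285.] 1432 [array([457.2, 213. ]), np.float64(-5.7), np.float64(16.8), np.float64(118.0), np.float64(108.8), np.float64(25.5)]
[397. 292.] 1398 [array([ 448.4, -201.6]), np.float64(-0.8), np.float64(20.9), np.float64(117.7), np.float64(110.3), np.float64(25.7)]
[  6. 324.] 566 [array([338.8, 740. ]), np.float64(1.6), np.float64(120.7), np.float64(107.6), np.float64(36.4), np.float64(10.6)]
[... 1588 characters left out ...]
np.float64(119.6), np.float64(112.5), np.float64(25.7)]
[414. 256.] 1067 [array([458.9, 215.7]), np.float64(-5.8), np.float64(15.7), np.float64(119.5), np.float64(111.1), np.float64(26.9)]
[597. 278.] 1245 [array([335.3, 648.4]), np.float64(89.8), np.float64(119.2), np.float64(120.0), np.float64(102.3), np.float64(27.0)]
[383. 298.] 1218 [array([626.2, 201.7]), np.float64(12.6), np.float64(13.6), np.float64(119.2), np.float64(109.0), np.float64(25.4)]
[633. 297.] 389 [array([335.8, 741.6]), np.float64(1.8), np.float64(119.2), np.float64(101.3), np.float64(37.4), np.float64(9.2)]
red [228. 155.] 53 [ 505. -406.  112.]
red [231. 163.] 47 [ 513. -396.   86.]
red [512. 457.] 121 [826. 634.  17.]
```

```bash
python3 - <<'E'
from h import *
for n in("top","scene"):
    p,d=load(n,"0");h=hsv(p)
    red=((h[...,0]<8)|(h[...,0]>172))&(h[...,1]>130)&(h[...,2]>50)
    P=np.zeros((480,640,3));c=camera_info(n)
    v,u=np.nonzero(d>0);X=pts(n,d,d>0);P[v,u]=X*1000
    z=P[...,2]
    near=np.hypot(P[...,0]-505,P[...,1]+405)<70
    m=near&(z>100)&(z<125)
    Q=P[m];print(n,"bar n",m.sum(),"z",np.percentile(Q[:,2],[5,50,95]))
    uv=np.argwhere(m)[:,::-1];w=ray(n,uv,.112)[:,:2]*1000
    r=cv2.minAreaRect(w.astype(np.float32));print(r, w.mean(0))
    # cover
    near=np.hypot(P[...,0]-520,P[...,1]-430)<90
    zs=z[near];hh,e=np.histogram(zs,bins=np.arange(-5,130,3));print([(int(a),int(b)) for a,b in zip(e,hh) if b>8])
    g=near&(h[...,1]<80)&(h[...,2]>80)&(z>40)
    zt=np.median(z[g]);w=ray(n,np.argwhere(g)[:,::-1],zt/1000)[:,:2]*1000
    print("grip",g.sum(),zt,cv2.minAreaRect(w.astype(np.float32)),w.mean(0))
    b=near&(np.abs(z-(zt-26))<3.5)&~g
    w=ray(n,np.argwhere(b)[:,::-1],(zt-26)/1000)[:,:2]*1000
    print("plate",b.sum(),np.median(z[b]),cv2.minAreaRect(w.astype(np.float32)))
    bl=near|True
    # tray rim
    blue=(h[...,0]>100)&(h[...,0]<130)&(h[...,1]>120)&(np.hypot(P[...,0]-520,P[...,1]-430)<170)&(z>15)&(z<28)
    w=ray(n,np.argwhere(blue)[:,::-1],.022)[:,:2]*1000
    print("tray",blue.sum(),cv2.minAreaRect(w.astype(np.float32)))
    cv2.imwrite(f"pics/crop_{n}.png",cv2.resize(p[220:330,100:220] if n=="top" else p[240:345,425:530],None,fx=5,fy=5,interpolation=cv2.INTER_NEAREST)[:,:,::-1])
E
```

```text
top bar n 187 z [102.77491236 111.85540703 116.12321981]
((507.7815856933594, -407.3421630859375), (17.044652938842773, 66.59821319580078), 75.72982788085938) [ 507.97849537 -407.41911455]
[(-5, 69), (-2, 230), (1, 333), (4, 338), (7, 175), (10, 64), (13, 32), (16, 40), (19, 44), (22, 41), (25, 33), (28, 9), (67, 90), (70, 346), (73, 816), (76, 534), (79, 154), (82, 20), (85, 9), (91, 11), (94, 21), (97, 39), (100, 55), (103, 24)]
grip 136 100.71617348396016 ((484.3660888671875, 420.2898254394531), (59.96815872192383, 13.898138999938965), 9.573829650878906) [483.77262188 420.28590888]
plate 1512 74.89513703074715 ((489.6123046875, 421.6714782714844), (116.6706314086914, 122.2330551147461), 9.457918167114258)
tray 462 ((481.9254455566406, 415.37908935546875), (190.70062255859375, 186.00869750976562), 13.618721008300781)
scene bar n 121 z [101.25587147 109.86628588 114.02338095]
((511.0080871582031, -401.4013671875), (24.892906188964844, 68.02659606933594), 76.01177978515625) [ 510.64074    -402.68565542]
[(-5, 127), (-2, 341), (1, 498), (4, 371), (7, 112), (10, 72), (13, 78), (16, 76), (19, 78), (22, 74), (25, 18), (28, 14), (31, 24), (34, 27), (37, 29), (40, 31), (43, 20), (46, 38), (49, 42), (52, 30), (55, 20), (58, 15), (67, 63), (70, 526), (73, 825), (76, 232), (79, 19), (82, 9), (91, 12), (94, 17), (97, 57), (100, 40)]
grip 120 99.3694145370307 ((485.3651428222656, 421.9630126953125), (60.4183349609375, 14.682783126831055), 8.882161140441895) [485.73494733 422.01288717]
plate 1483 73.71944048335556 ((490.9608459472656, 423.74481201171875), (120.72978973388672, 121.95438385009766), 9.466988563537598)
tray 341 ((488.31011962890625, 418.14080810546875), (192.6724090576172, 183.15982055664062), 13.370287895202637)
```

View pics/crop_top.png

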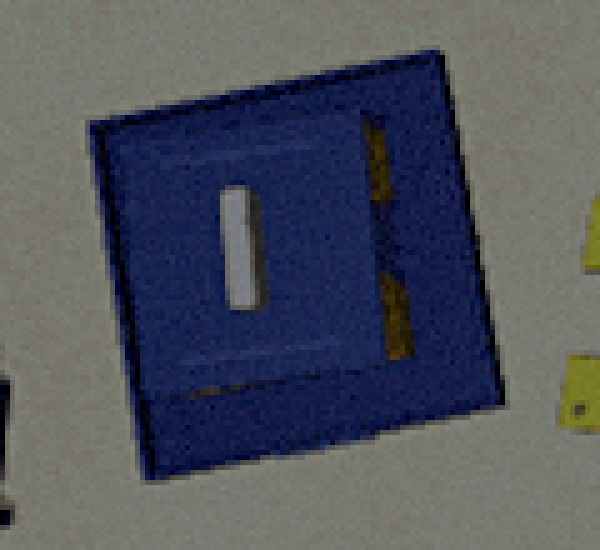

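View pics/crop_scene.png

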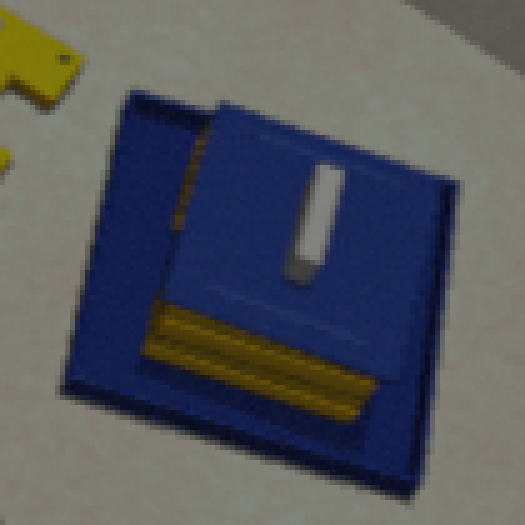

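```bash
cat >> h.py <<'E'
def wp(x,y,z,yaw):
    s=get_state();T=R.from_euler("xyz",s["tcp_rot"])
    dp=T.inv().apply(np.array([x,y,z])-s["position"]*1000)
    G=R.from_euler("xyz",[np.pi,0,np.radians(yaw)])
    rv=np.degrees((T.inv()*G).as_rotvec())/5
    st();print("shift",np.round(dp,1),"dist",round(np.linalg.norm(dp),1),"dr",np.round(rv,2))
E
cat > w.py <<'E'
import sys
from h import *
wp(*map(float,sys.argv[1:5]))
E
python3 w.py 500 300 240 102
```

```text
t 0.1 pos [204.3 642.8 221.6] rpy [-179.9     0.    162.36] F [1.4 0.1 0.3] w 87.2 j [-1.29  0.47 -0.05  1.53  0.02  1.14 -0.08]
shift [-385.6 -237.1  -17.9] dist 453.1 dr [-2.000e-02  1.000e-02  1.207e+01]
```

Call:
step_arm(moves=[{"xyz": [-20, -12, -5], "dr": [0, 0, 1]}, {"xyz": [-55, -34, -10], "dr": [0, 0, 2.3]}, {"xyz": [-90, -55, -15], "dr": [0, 0, 3.6]}, {"xyz": [-125, -77, -18], "dr": [0, 0, 4.9]}, {"xyz": [-160, -98, -18], "dr": [0, 0, 6.2]}, {"xyz": [-195, -120, -18], "dr": [0, 0, 7.5]}, {"xyz": [-230, -141, -18], "dr": [0, 0, 8.8]}, {"xyz": [-265, -163, -18], "dr": [0, 0, 10.1]}, {"xyz": [-300, -184, -18], "dr": [0, 0, 11.4]}, {"xyz": [-335, -206, -18], "dr": [0, 0, 12.1]}])

```text
$.moves[0]: bad value
```

Call:
step_arm(moves=[{"xyz": [-20, -12, -5], "dr": [0, 0, 1], "fingers": 0}, {"xyz": [-55, -34, -10], "dr": [0, 0, 2.3], "fingers": 0}, {"xyz": [-90, -55, -15], "dr": [0, 0, 3.6], "fingers": 0}, {"xyz": [-125, -77, -18], "dr": [0, 0, 4.9], "fingers": 0}, {"xyz": [-160, -98, -18], "dr": [0, 0, 6.2], "fingers": 0}, {"xyz": [-195, -120, -18], "dr": [0, 0, 7.5], "fingers": 0}, {"xyz": [-230, -141, -18], "dr": [0, 0, 8.8], "fingers": 0}, {"xyz": [-265, -163, -18], "dr": [0, 0, 10.1], "fingers": 0}, {"xyz": [-300, -184, -18], "dr": [0, 0, 11.4], "fingers": 0}, {"xyz": [-335, -206, -18], "dr": [0, 0, 12.1], "fingers": 0}])

```text
time: 0.93
position: [0.4619, 0.3433, 0.2398]
tcp_rot: [-3.14, 0.002, 1.773]
ft_force: [0.5, 0.2, -0.9]
width: 0.0871
```

```bash
python3 w.py 560 -50 230 40
```

```text
t 0.93 pos [461.9 343.3 239.8] rpy [-1.7994e+02  9.0000e-02  1.0161e+02] F [ 0.5  0.2 -0.9] w 87.1 j [-0.94  0.29  0.28  1.77 -0.09  1.09 -0.42]
shift [-405.    16.9   10.4] dist 405.5 dr [-0.    0.02 12.32]
```

Call:
step_arm(moves=[{"xyz": [-22, 1, 1], "dr": [0, 0, 1], "fingers": 0}, {"xyz": [-62, 3, 2], "dr": [0, 0, 2.3], "fingers": 0}, {"xyz": [-103, 4, 4], "dr": [0, 0, 3.6], "fingers": 0}, {"xyz": [-144, 6, 5], "dr": [0, 0, 4.9], "fingers": 0}, {"xyz": [-185, 8, 6], "dr": [0, 0, 6.2], "fingers": 0}, {"xyz": [-226, 10, 7], "dr": [0, 0, 7.5], "fingers": 0}, {"xyz": [-267, 12, 8], "dr": [0, 0, 8.8], "fingers": 0}, {"xyz": [-308, 14, 9], "dr": [0, 0, 10.1], "fingers": 0}, {"xyz": [-349, 16, 10], "dr": [0, 0, 11.4], "fingers": 0}, {"xyz": [-385, 17, 10], "dr": [0, 0, 12.3], "fingers": 0}])

```text
time: 1.77
position: [0.5559, -0.0333, 0.2302]
tcp_rot: [3.14, 0.002, 0.694]
ft_force: [0.9, 0.7, 0.2]
width: 0.0873
```

```bash
python3 - <<'E'
from h import *
for n in("top","scene"): snap(n,"1")
E
python3 w.py 509 -408 180 -14.3
```

```text
t 1.87 pos [556.2 -38.3 230.7] rpy [179.73   0.21  39.38] F [ 0.2 -0.6  0.6] w 86.9 j [-0.53  0.3   0.65  1.84 -0.2   1.07 -0.69]
shift [-270.8  255.5   52.9] dist 376.1 dr [7.000e-02 1.000e-02 1.074e+01]
```

View pics/top1.png

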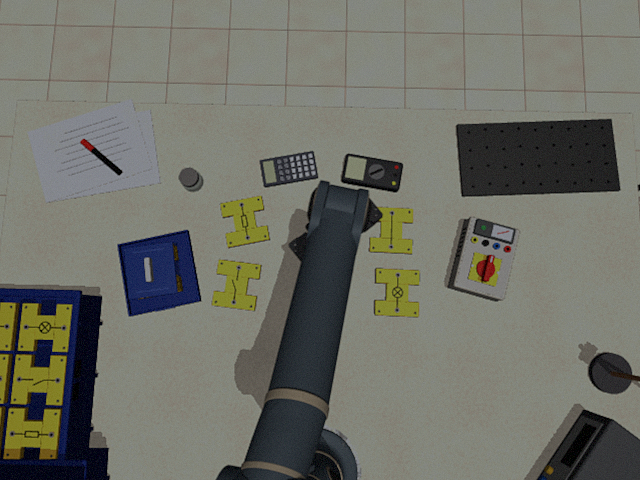

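Call:
step_arm(moves=[{"xyz": [-15, 14, 3], "dr": [0, 0, 1], "fingers": 0}, {"xyz": [-44, 42, 6], "dr": [0, 0, 2.3], "fingers": 0}, {"xyz": [-74, 70, 9], "dr": [0, 0, 3.6], "fingers": 0}, {"xyz": [-104, 98, 12], "dr": [0, 0, 4.9], "fingers": 0}, {"xyz": [-134, 126, 15], "dr": [0, 0, 6.2], "fingers": 0}, {"xyz": [-164, 154, 20], "dr": [0, 0, 7.5], "fingers": 0}, {"xyz": [-194, 182, 30], "dr": [0, 0, 8.8], "fingers": 0}, {"xyz": [-222, 210, 40], "dr": [0, 0, 10.1], "fingers": 0}, {"xyz": [-250, 236, 50], "dr": [0, 0, 10.7], "fingers": 0}, {"xyz": [-270, 255, 53], "dr": [0, 0, 10.7], "fingers": 0}])

```text
time: 2.7
position: [0.5075, -0.409, 0.1777]
tcp_rot: [3.135, 0.002, -0.25]
ft_force: [-0.5, -0.4, -0.1]
width: 0.0868
```

```bash
python3 w.py 509 -408 83 -14.3
```

```text
t 2.7 pos [ 507.5 -409.   177.7] rpy [ 1.7964e+02  1.1000e-01 -1.4300e+01] F [-0.5 -0.4 -0.1] w 86.8 j [ 0.04  0.59  0.85  1.68 -0.48  1.1  -0.79]
shift [ 1.3 -1.9 94.7] dist 94.8 dr [0.07 0.02 0.  ]
```

Call:
step_arm(moves=[{"xyz": [0, 0, 8], "dr": [0, 0, 0], "fingers": 0}, {"xyz": [1, -1, 22], "dr": [0, 0, 0], "fingers": 0}, {"xyz": [1, -2, 36], "dr": [0, 0, 0], "fingers": 0}, {"xyz": [1, -2, 50], "dr": [0.1, 0, 0], "fingers": 0}, {"xyz": [1, -2, 64], "dr": [0.1, 0, 0], "fingers": 0}, {"xyz": [1, -2, 76], "dr": [0.1, 0, 0], "fingers": 0}, {"xyz": [1, -2, 84], "dr": [0.1, 0, 0], "fingers": 0}, {"xyz": [1, -2, 89], "dr": [0.1, 0, 0], "fingers": 0}, {"xyz": [1, -2, 92], "dr": [0.1, 0, 0], "fingers": 0}, {"xyz": [1, -2, 94], "dr": [0.1, 0, 0], "fingers": 0}])

```text
time: 3.53
position: [0.5089, -0.408, 0.0837]
tcp_rot: [-3.139, 0.001, -0.249]
ft_force: [0.6, -0.4, 0.3]
width: 0.0871
```

```bash
python3 - <<'E'
from h import *
st(); p,d=snap("scene","2"); cv2.imwrite("pics/c2.png",cv2.resize(p[90:230,150:330],None,fx=4,fy=4)[:,:,::-1])
E
```

```text
t 3.53 pos [ 508.9 -408.    83.7] rpy [-1.7987e+02  9.0000e-02 -1.4300e+01] F [ 0.6 -0.4  0.3] w 87.1 j [ 0.1   0.69  0.76  1.75 -0.57  0.95 -0.72]
```

View pics/c2.png

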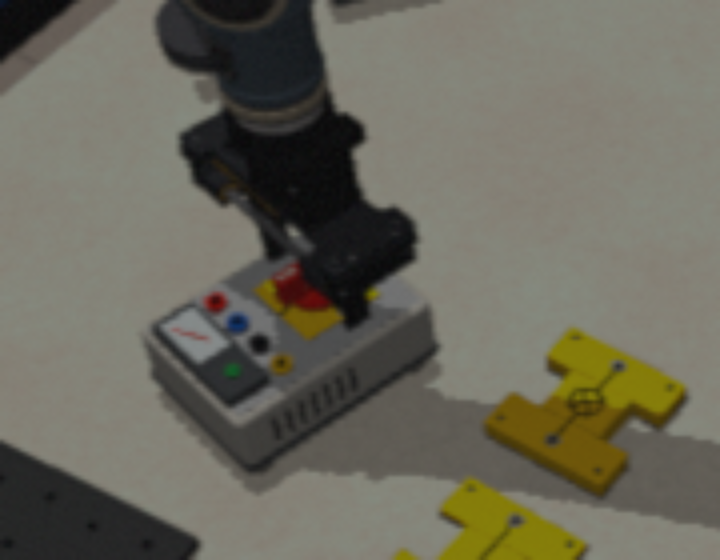

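The fingers straddle the red bar (around (300,285) in the crop). Close.

Call:
step_arm(moves=[{"xyz": [0, 0, 0], "dr": [0, 0, 0], "fingers": 120}, {"xyz": [0, 0, 0], "dr": [0, 0, 0], "fingers": 180}, {"xyz": [0, 0, 0], "dr": [0, 0, 0], "fingers": 255}, {"xyz": [0, 0, 0], "dr": [0, 0, 0], "fingers": 255}, {"xyz": [0, 0, 0], "dr": [0, 0, 0], "fingers": 255}, {"xyz": [0, 0, 0], "dr": [0, 0, 0], "fingers": 255}, {"xyz": [0, 0, 0], "dr": [0, 0, 0], "fingers": 255}, {"xyz": [0, 0, 0], "dr": [0, 0, 0], "fingers": 255}, {"xyz": [0, 0, 0], "dr": [0, 0, 0], "fingers": 255}, {"xyz": [0, 0, 0], "dr": [0, 0, 0], "fingers": 255}], newtons=10)

```text
time: 4.42
position: [0.5081, -0.4108, 0.0838]
tcp_rot: [3.139, 0.0, -0.251]
ft_force: [0.1, -5.3, -2.8]
width: 0.0447
```

```bash
python3 - <<'E'
from h import *
st(); p,d=snap("scene","3"); cv2.imwrite("pics/c3.png",cv2.resize(p[90:230,150:330],None,fx=4,fy=4)[:,:,::-1]);st()
E
```

```text
t 4.42 pos [ 508.1 -410.8   83.8] rpy [ 1.7985e+02  1.0000e-02 -1.4380e+01] F [ 0.1 -5.3 -2.8] w 44.7 j [ 0.1   0.69  0.77  1.75 -0.57  0.94 -0.72]
t 4.47 pos [ 508.1 -410.8   83.8] rpy [ 1.7985e+02  1.0000e-02 -1.4380e+01] F [ 0.2 -5.7 -2.9] w 44.9 j [ 0.1   0.69  0.77  1.75 -0.57  0.94 -0.72]
```

View pics/c3.png

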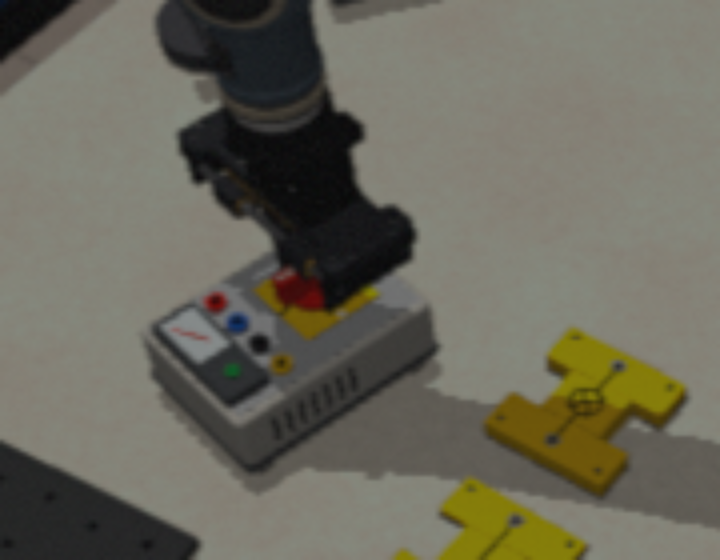

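Call:
step_arm(moves=[{"xyz": [0, 0, 0], "dr": [0, 0, 0], "fingers": 110}, {"xyz": [0, 0, 0], "dr": [0, 0, 0], "fingers": 80}, {"xyz": [0, 0, 0], "dr": [0, 0, 0], "fingers": 60}, {"xyz": [0, 0, -1], "dr": [0, 0, 0], "fingers": 60}, {"xyz": [0, 0, -3], "dr": [0, 0, 0], "fingers": 60}, {"xyz": [0, 0, -5], "dr": [0, 0, 0], "fingers": 60}, {"xyz": [0, 0, -7], "dr": [0, 0, 0], "fingers": 60}, {"xyz": [0, 0, -8], "dr": [0, 0, 0], "fingers": 80}, {"xyz": [0, 0, -8], "dr": [0, 0, 0], "fingers": 120}, {"xyz": [0, 0, -8], "dr": [0, 0, 0], "fingers": 180}], newtons=10)

```text
time: 5.3
position: [0.5081, -0.4107, 0.0919]
tcp_rot: [3.139, 0.0, -0.251]
ft_force: [-0.2, -0.7, -0.3]
width: 0.054
```

Call:
step_arm(moves=[{"xyz": [0, 0, 0], "dr": [0, 0, 0], "fingers": 255}, {"xyz": [0, 0, 0], "dr": [0, 0, 0], "fingers": 255}, {"xyz": [0, 0, 0], "dr": [0, 0, 0], "fingers": 255}, {"xyz": [0, 0, 0], "dr": [0, 0, 0], "fingers": 255}, {"xyz": [0, 0, 0], "dr": [0, 0, 0], "fingers": 255}, {"xyz": [0, 0, 0], "dr": [0, 0, 0], "fingers": 255}, {"xyz": [0, 0, 0], "dr": [0, 0, 0], "fingers": 255}, {"xyz": [0, 0, 0], "dr": [0, 0, 0], "fingers": 255}, {"xyz": [0, 0, 0], "dr": [0, 0, 0], "fingers": 255}, {"xyz": [0, 0, 0], "dr": [0, 0, 0], "fingers": 255}], newtons=10)

```text
time: 6.13
position: [0.5081, -0.4109, 0.0919]
tcp_rot: [3.139, 0.0, -0.251]
ft_force: [-0.0, -0.2, -0.5]
width: 0.0138
```

Call:
step_arm(moves=[{"xyz": [0, 0, 0], "dr": [0, 0, -0.5], "fingers": 255}, {"xyz": [0, 0, 0], "dr": [0, 0, -1.4], "fingers": 255}, {"xyz": [0, 0, 0], "dr": [0, 0, -2.4], "fingers": 255}, {"xyz": [0, 0, 0], "dr": [0, 0, -3.4], "fingers": 255}, {"xyz": [0, 0, 0], "dr": [0, 0, -4.4], "fingers": 255}, {"xyz": [0, 0, 0], "dr": [0, 0, -5.4], "fingers": 255}, {"xyz": [0, 0, 0], "dr": [0, 0, -6.4], "fingers": 255}, {"xyz": [0, 0, 0], "dr": [0, 0, -7.4], "fingers": 255}, {"xyz": [0, 0, 0], "dr": [0, 0, -8.4], "fingers": 255}, {"xyz": [0, 0, 0], "dr": [0, 0, -9.2], "fingers": 255}], newtons=15)

```text
time: 6.97
position: [0.5081, -0.4113, 0.0919]
tcp_rot: [3.139, 0.002, 0.555]
ft_force: [0.8, -1.8, -2.2]
width: 0.0135
```

```bash
python3 w.py 508 -411 92 75.7
```

```text
t 6.97 pos [ 508.1 -411.3   91.9] rpy [1.7984e+02 1.2000e-01 3.1830e+01] F [ 0.8 -1.8 -2.2] w 13.5 j [ 0.22  0.62  0.57  1.73 -0.4   0.9  -0.06]
shift [ 0.1 -0.4 -0.1] dist 0.4 dr [ 0.02  0.04 -8.77]
```

Call:
step_arm(moves=[{"xyz": [0, 0, 0], "dr": [0, 0, -0.8], "fingers": 255}, {"xyz": [0, 0, 0], "dr": [0, 0, -1.8], "fingers": 255}, {"xyz": [0, 0, 0], "dr": [0, 0, -2.8], "fingers": 255}, {"xyz": [0, 0, 0], "dr": [0, 0, -3.8], "fingers": 255}, {"xyz": [0, 0, 0], "dr": [0, 0, -4.8], "fingers": 255}, {"xyz": [0, 0, 0], "dr": [0, 0, -5.8], "fingers": 255}, {"xyz": [0, 0, 0], "dr": [0, 0, -6.8], "fingers": 255}, {"xyz": [0, 0, 0], "dr": [0, 0, -7.6], "fingers": 255}, {"xyz": [0, 0, 0], "dr": [0, 0, -8.3], "fingers": 255}, {"xyz": [0, 0, 0], "dr": [0, 0, -8.8], "fingers": 255}], newtons=15)

```text
time: 7.8
position: [0.5085, -0.4116, 0.092]
tcp_rot: [3.14, 0.004, 1.326]
ft_force: [0.7, -1.4, -1.3]
width: 0.0138
```

```bash
python3 -c "
from h import *
st();print(get_state()['torque'])"
```

```text
t 7.8 pos [ 508.5 -411.6   92. ] rpy [179.92   0.22  76.  ] F [ 0.7 -1.4 -1.3] w 13.8 j [ 0.36  0.58  0.37  1.73 -0.25  0.88  0.59]
[-0.29452097 -0.17244946 -0.19816978]
```

Turned a quarter. Open, then lift.

Call:
step_arm(moves=[{"xyz": [0, 0, 0], "dr": [0, 0, 0], "fingers": 150}, {"xyz": [0, 0, 0], "dr": [0, 0, 0], "fingers": 80}, {"xyz": [0, 0, 0], "dr": [0, 0, 0], "fingers": 0}, {"xyz": [0, 0, 0], "dr": [0, 0, 0], "fingers": 0}, {"xyz": [0, 0, -5], "dr": [0, 0, 0], "fingers": 0}, {"xyz": [0, 0, -25], "dr": [0, 0, 0], "fingers": 0}, {"xyz": [0, 0, -50], "dr": [0, 0, 0], "fingers": 0}, {"xyz": [0, 0, -80], "dr": [0, 0, 0], "fingers": 0}, {"xyz": [0, 0, -110], "dr": [0, 0, 0], "fingers": 0}, {"xyz": [0, 0, -130], "dr": [0, 0, 0], "fingers": 0}])

```text
time: 8.63
position: [0.509, -0.4119, 0.2256]
tcp_rot: [3.137, 0.005, 1.326]
ft_force: [-0.0, -0.4, 0.1]
width: 0.0725
```

```bash
python3 w.py 560 -50 220 40
```

```text
t 8.63 pos [ 509.  -411.9  225.6] rpy [179.71   0.31  75.96] F [-0.  -0.4  0.1] w 72.5 j [ 0.32  0.45  0.41  1.61 -0.19  1.12  0.54]
shift [363.4 -38.3   3.5] dist 365.5 dr [0.07 0.04 7.19]
```

Call:
step_arm(moves=[{"xyz": [20, -2, 0], "dr": [0, 0, -0.8], "fingers": 0}, {"xyz": [56, -6, 0], "dr": [0, 0, -2], "fingers": 0}, {"xyz": [94, -10, 0], "dr": [0, 0, -3.2], "fingers": 0}, {"xyz": [132, -14, 0], "dr": [0, 0, -4.4], "fingers": 0}, {"xyz": [170, -18, 0], "dr": [0, 0, -5.6], "fingers": 0}, {"xyz": [208, -22, 0], "dr": [0, 0, -6.8], "fingers": 0}, {"xyz": [246, -26, 0], "dr": [0, 0, -8], "fingers": 0}, {"xyz": [284, -30, 0], "dr": [0, 0, -9.2], "fingers": 0}, {"xyz": [322, -34, 0], "dr": [0, 0, -10.4], "fingers": 0}, {"xyz": [355, -38, 0], "dr": [0, 0, -11.4], "fingers": 0}])

```text
time: 9.47
position: [0.5583, -0.0554, 0.2242]
tcp_rot: [-3.141, 0.007, 2.327]
ft_force: [1.2, 0.6, -0.2]
width: 0.0873
```

```bash
python3 -c "
from h import *
p,d=snap('top','4')
h=hsv(p);cv2.imwrite('pics/c4.png',cv2.resize(p[190:320,420:540],None,fx=4,fy=4)[:,:,::-1])
snap('scene','4')"
python3 w.py 485 400 170 189.3
```

```text
t 9.57 pos [558.9 -50.4 223.9] rpy [179.92   0.28 133.65] F [0.1 0.5 0.6] w 86.6 j [-0.06  0.28  0.09  1.81 -0.03  1.05  0.8 ]
shift [377.2 257.4  52.4] dist 459.6 dr [-1.000e-02  6.000e-02 -1.113e+01]
```

View pics/top4.png

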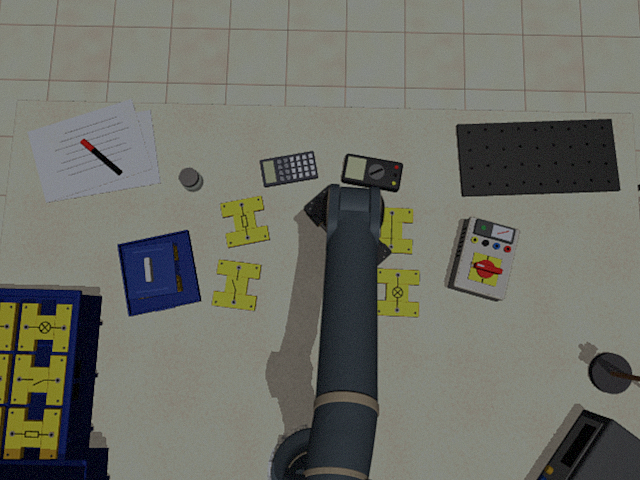

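View pics/c4.png

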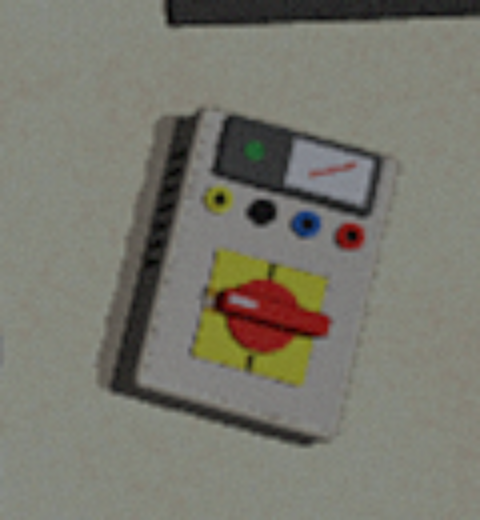

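Call:
step_arm(moves=[{"xyz": [16, 11, 0], "dr": [0, 0, -0.5], "fingers": 0}, {"xyz": [46, 32, 3], "dr": [0, 0, -1.7], "fingers": 0}, {"xyz": [79, 54, 6], "dr": [0, 0, -2.9], "fingers": 0}, {"xyz": [112, 76, 9], "dr": [0, 0, -4.1], "fingers": 0}, {"xyz": [145, 99, 12], "dr": [0, 0, -5.3], "fingers": 0}, {"xyz": [178, 121, 15], "dr": [0, 0, -6.5], "fingers": 0}, {"xyz": [211, 144, 20], "dr": [0, 0, -7.7], "fingers": 0}, {"xyz": [244, 166, 30], "dr": [0, 0, -8.9], "fingers": 0}, {"xyz": [277, 189, 40], "dr": [0, 0, -10.1], "fingers": 0}, {"xyz": [310, 211, 50], "dr": [0, 0, -11.1], "fingers": 0}])

```text
time: 10.4
position: [0.4981, 0.3203, 0.1729]
tcp_rot: [-3.138, 0.005, -2.979]
ft_force: [0.5, -0.7, 0.3]
width: 0.087
```

```bash
python3 w.py 484.5 421 120 189.3
```

```text
t 10.4 pos [498.1 320.3 172.9] rpy [-179.79    0.3  -170.69] F [ 0.5 -0.7  0.3] w 87.0 j [-0.46  0.39 -0.24  1.78  0.11  0.98  0.99]
shift [ -2.6 101.7  52.5] dist 114.5 dr [-0.04  0.06  0.  ]
```

Call:
step_arm(moves=[{"xyz": [0, 10, 3], "dr": [0, 0, 0], "fingers": 0}, {"xyz": [-1, 25, 8], "dr": [0, 0, 0], "fingers": 0}, {"xyz": [-1, 40, 13], "dr": [0, 0, 0], "fingers": 0}, {"xyz": [-2, 55, 20], "dr": [0, 0, 0], "fingers": 0}, {"xyz": [-2, 70, 30], "dr": [0, 0.1, 0], "fingers": 0}, {"xyz": [-3, 82, 40], "dr": [0, 0.1, 0], "fingers": 0}, {"xyz": [-3, 92, 48], "dr": [0, 0.1, 0], "fingers": 0}, {"xyz": [-3, 98, 52], "dr": [0, 0.1, 0], "fingers": 0}, {"xyz": [-3, 101, 52], "dr": [0, 0.1, 0], "fingers": 0}, {"xyz": [-3, 102, 52], "dr": [0, 0.1, 0], "fingers": 0}])

```text
time: 11.23
position: [0.4848, 0.4215, 0.1203]
tcp_rot: [-3.138, -0.004, -2.979]
ft_force: [0.3, 0.6, 0.8]
width: 0.087
```

```bash
python3 w.py 484.5 421 79 189.3
```

```text
t 11.23 pos [484.8 421.5 120.3] rpy [-179.77   -0.22 -170.69] F [0.3 0.6 0.8] w 87.0 j [-0.61  0.53 -0.24  1.7   0.15  0.93  0.83]
shift [ 0.2 -0.3 41.3] dist 41.3 dr [-0.05 -0.04  0.  ]
```

Call:
step_arm(moves=[{"xyz": [0, 0, 6], "dr": [0, 0, 0], "fingers": 0}, {"xyz": [0, 0, 14], "dr": [0, 0, 0], "fingers": 0}, {"xyz": [0, 0, 22], "dr": [0, 0, 0], "fingers": 60}, {"xyz": [0, 0, 29], "dr": [0, 0, 0], "fingers": 120}, {"xyz": [0, 0, 35], "dr": [0, 0, 0], "fingers": 140}, {"xyz": [0, 0, 38], "dr": [0, 0, 0], "fingers": 140}, {"xyz": [0, 0, 40], "dr": [0, 0, 0], "fingers": 140}, {"xyz": [0, 0, 41], "dr": [0, 0, 0], "fingers": 160}, {"xyz": [0, 0, 41], "dr": [0, 0, 0], "fingers": 200}, {"xyz": [0, 0, 41], "dr": [0, 0, 0], "fingers": 255}], newtons=15)

```text
time: 12.07
position: [0.4848, 0.4215, 0.0796]
tcp_rot: [-3.138, -0.003, -2.979]
ft_force: [-0.9, 0.3, 0.1]
width: 0.0416
```

Call:
step_arm(moves=[{"xyz": [0, 0, 0], "dr": [0, 0, 0], "fingers": 255}, {"xyz": [0, 0, 0], "dr": [0, 0, 0], "fingers": 255}, {"xyz": [0, 0, 0], "dr": [0, 0, 0], "fingers": 255}, {"xyz": [0, 0, 0], "dr": [0, 0, 0], "fingers": 255}, {"xyz": [0, 0, 0], "dr": [0, 0, 0], "fingers": 255}, {"xyz": [0, 0, 0], "dr": [0, 0, 0], "fingers": 255}, {"xyz": [0, 0, 0], "dr": [0, 0, 0], "fingers": 255}, {"xyz": [0, 0, 0], "dr": [0, 0, 0], "fingers": 255}, {"xyz": [0, 0, 0], "dr": [0, 0, 0], "fingers": 255}, {"xyz": [0, 0, 0], "dr": [0, 0, 0], "fingers": 255}], newtons=15)

```text
time: 12.9
position: [0.4849, 0.4213, 0.0798]
tcp_rot: [-3.138, -0.003, -2.979]
ft_force: [-1.5, -1.7, 3.6]
width: 0.0143
```

```bash
python3 w.py 484.5 421 79 189.3
```

```text
t 12.9 pos [484.9 421.3  79.8] rpy [-179.77   -0.19 -170.7 ] F [-1.5 -1.7  3.6] w 14.3 j [-0.62  0.58 -0.23  1.73  0.17  0.86  0.81]
shift [ 0.4 -0.3  0.8] dist 0.9 dr [-0.05 -0.04  0.  ]
```

Call:
step_arm(moves=[{"xyz": [0, 0, -2], "dr": [0, 0, 0], "fingers": 255}, {"xyz": [0, 0, -6], "dr": [0, 0, 0], "fingers": 255}, {"xyz": [0, 0, -12], "dr": [0, 0, 0], "fingers": 255}, {"xyz": [0, 0, -20], "dr": [0, 0, 0], "fingers": 255}, {"xyz": [0, 0, -30], "dr": [0, 0, 0], "fingers": 255}, {"xyz": [0, -8, -40], "dr": [0, 0, 0], "fingers": 255}, {"xyz": [0, -25, -45], "dr": [0, 0, 0], "fingers": 255}, {"xyz": [0, -45, -48], "dr": [0, 0, 0], "fingers": 255}, {"xyz": [0, -70, -50], "dr": [0, 0, 0], "fingers": 255}, {"xyz": [0, -95, -50], "dr": [0, 0, 0], "fingers": 255}], newtons=20)

```text
time: 13.73
position: [0.5011, 0.3254, 0.1313]
tcp_rot: [-3.137, -0.002, -2.98]
ft_force: [1.2, 0.0, -1.7]
width: 0.0137
```

```bash
python3 w.py 450 0 110 180
```

```text
t 13.73 pos [501.1 325.4 131.3] rpy [-1.7975e+02 -1.0000e-01 -1.7072e+02] F [ 1.2  0.  -1.7] w 13.7 j [-0.47  0.45 -0.23  1.8   0.13  0.91  0.97]
shift [ 102.8 -312.8   22.8] dist 330.0 dr [-0.05 -0.02  1.86]
```

Call:
step_arm(moves=[{"xyz": [5, -20, 0], "dr": [0, 0, 0.1], "fingers": 255}, {"xyz": [15, -52, 0], "dr": [0, 0, 0.3], "fingers": 255}, {"xyz": [28, -87, 0], "dr": [0, 0, 0.5], "fingers": 255}, {"xyz": [40, -122, 0], "dr": [0, 0, 0.7], "fingers": 255}, {"xyz": [52, -157, 2], "dr": [0, 0, 0.9], "fingers": 255}, {"xyz": [63, -192, 5], "dr": [0, 0, 1.1], "fingers": 255}, {"xyz": [75, -227, 10], "dr": [0, 0, 1.3], "fingers": 255}, {"xyz": [86, -262, 15], "dr": [0, 0, 1.5], "fingers": 255}, {"xyz": [97, -295, 20], "dr": [0, 0, 1.7], "fingers": 255}, {"xyz": [103, -312, 22], "dr": [0, 0, 1.8], "fingers": 255}])

```text
time: 14.57
position: [0.4473, -0.0054, 0.1109]
tcp_rot: [-3.134, -0.003, 3.139]
ft_force: [-1.2, -0.8, -1.5]
width: 0.0139
```

```bash
python3 w.py 450 0 18 180;python3 -c "
from h import *
snap('top','5');snap('scene','5')"
```

```text
t 14.57 pos [447.3  -5.4 110.9] rpy [-1.7959e+02 -1.5000e-01  1.7985e+02] F [-1.2 -0.8 -1.5] w 13.9 j [ 0.01  0.25 -0.11  2.16  0.05  0.73  1.43]
shift [-2.9  6.1 92.8] dist 93.1 dr [-0.08 -0.03 -0.03]
```

View pics/scene5.png

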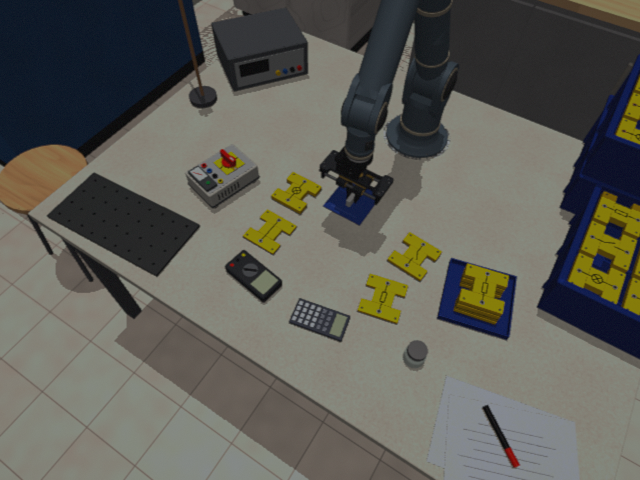

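Call:
step_arm(moves=[{"xyz": [0, 1, 8], "dr": [0, 0, 0], "fingers": 255}, {"xyz": [-1, 3, 22], "dr": [-0.1, 0, 0], "fingers": 255}, {"xyz": [-3, 5, 36], "dr": [-0.1, 0, 0], "fingers": 255}, {"xyz": [-3, 6, 50], "dr": [-0.1, 0, 0], "fingers": 255}, {"xyz": [-3, 6, 62], "dr": [-0.1, 0, 0], "fingers": 255}, {"xyz": [-3, 6, 73], "dr": [-0.1, 0, 0], "fingers": 255}, {"xyz": [-3, 6, 82], "dr": [-0.1, 0, 0], "fingers": 255}, {"xyz": [-3, 6, 88], "dr": [-0.1, 0, 0], "fingers": 255}, {"xyz": [-3, 6, 90], "dr": [-0.1, 0, 0], "fingers": 255}, {"xyz": [-3, 6, 91], "dr": [-0.1, 0, 0], "fingers": 255}])

```text
time: 15.5
position: [0.4505, 0.0008, 0.0197]
tcp_rot: [3.14, -0.003, 3.138]
ft_force: [0.4, -0.2, -1.6]
width: 0.0138
```

Call:
step_arm(moves=[{"xyz": [0, 0, 0.5], "dr": [0, 0, 0], "fingers": 255}, {"xyz": [0, 0, 1], "dr": [0, 0, 0], "fingers": 255}, {"xyz": [0, 0, 1.5], "dr": [0, 0, 0], "fingers": 255}, {"xyz": [0, 0, 2], "dr": [0, 0, 0], "fingers": 255}, {"xyz": [0, 0, 2.5], "dr": [0, 0, 0], "fingers": 255}, {"xyz": [0, 0, 3], "dr": [0, 0, 0], "fingers": 255}, {"xyz": [0, 0, 3.5], "dr": [0, 0, 0], "fingers": 255}, {"xyz": [0, 0, 4], "dr": [0, 0, 0], "fingers": 255}, {"xyz": [0, 0, 4], "dr": [0, 0, 0], "fingers": 255}, {"xyz": [0, 0, 4], "dr": [0, 0, 0], "fingers": 255}])

```text
time: 16.33
position: [0.4505, 0.0008, 0.0157]
tcp_rot: [3.14, -0.003, 3.138]
ft_force: [1.0, -0.1, -1.3]
width: 0.0135
```

Call:
step_arm(moves=[{"xyz": [0, 0, 0.5], "dr": [0, 0, 0], "fingers": 255}, {"xyz": [0, 0, 1], "dr": [0, 0, 0], "fingers": 255}, {"xyz": [0, 0, 1.5], "dr": [0, 0, 0], "fingers": 255}, {"xyz": [0, 0, 2], "dr": [0, 0, 0], "fingers": 255}, {"xyz": [0, 0, 2.3], "dr": [0, 0, 0], "fingers": 255}, {"xyz": [0, 0, 2.6], "dr": [0, 0, 0], "fingers": 255}, {"xyz": [0, 0, 3], "dr": [0, 0, 0], "fingers": 255}, {"xyz": [0, 0, 3], "dr": [0, 0, 0], "fingers": 255}, {"xyz": [0, 0, 3], "dr": [0, 0, 0], "fingers": 255}, {"xyz": [0, 0, 3], "dr": [0, 0, 0], "fingers": 255}])

```text
time: 17.17
position: [0.4505, 0.0008, 0.0127]
tcp_rot: [3.14, -0.003, 3.138]
ft_force: [0.4, 0.6, -3.1]
width: 0.014
```

Call:
step_arm(moves=[{"xyz": [0, 0, 0.3], "dr": [0, 0, 0], "fingers": 255}, {"xyz": [0, 0, 0.6], "dr": [0, 0, 0], "fingers": 255}, {"xyz": [0, 0, 0.9], "dr": [0, 0, 0], "fingers": 255}, {"xyz": [0, 0, 1.2], "dr": [0, 0, 0], "fingers": 255}, {"xyz": [0, 0, 1.5], "dr": [0, 0, 0], "fingers": 255}, {"xyz": [0, 0, 1.5], "dr": [0, 0, 0], "fingers": 255}, {"xyz": [0, 0, 1.5], "dr": [0, 0, 0], "fingers": 255}, {"xyz": [0, 0, 1.5], "dr": [0, 0, 0], "fingers": 255}, {"xyz": [0, 0, 1.5], "dr": [0, 0, 0], "fingers": 255}, {"xyz": [0, 0, 1.5], "dr": [0, 0, 0], "fingers": 255}])

```text
time: 18.0
position: [0.4505, 0.0009, 0.0113]
tcp_rot: [3.14, -0.003, 3.138]
ft_force: [-1.5, 0.4, 2.4]
width: 0.0139
```

Call:
step_arm(moves=[{"xyz": [0, 0, 0], "dr": [0, 0, 0], "fingers": 200}, {"xyz": [0, 0, 0], "dr": [0, 0, 0], "fingers": 120}, {"xyz": [0, 0, 0], "dr": [0, 0, 0], "fingers": 60}, {"xyz": [0, 0, 0], "dr": [0, 0, 0], "fingers": 0}, {"xyz": [0, 0, -3], "dr": [0, 0, 0], "fingers": 0}, {"xyz": [0, 0, -15], "dr": [0, 0, 0], "fingers": 0}, {"xyz": [0, 0, -35], "dr": [0, 0, 0], "fingers": 0}, {"xyz": [0, 0, -65], "dr": [0, 0, 0], "fingers": 0}, {"xyz": [0, 0, -95], "dr": [0, 0, 0], "fingers": 0}, {"xyz": [0, 0, -120], "dr": [0, 0, 0], "fingers": 0}])

```text
time: 18.83
position: [0.451, 0.0007, 0.1333]
tcp_rot: [3.139, -0.002, 3.138]
ft_force: [0.9, 0.6, -0.2]
width: 0.0711
```

```bash
cat >> h.py <<'E'
def boards(tag,new=True):
    """all yellow boards: pose from each view at the board's own top height, averaged by caller"""
    for n in("top","scene"):
        p,d=snap(n,tag) if new else load(n,tag)
        for m,s,c in comps(yellow(p)):
            if s[4]<700 : continue
            m=cv2.morphologyEx(m.astype(np.uint8),cv2.MORPH_CLOSE,np.ones((3,3)))>0
            b=board(n,d,m)
            if b[0][1]>600 or b[2]<-50: continue
            print(n,np.round(c),s[4],[np.round(x,1) for x in b])
E
python3 - <<'E'
from h import *
boards("6")
for n in("top","scene"):
    p,d=load(n,"6")
    P=np.zeros((480,640,3));v,u=np.nonzero(d>0);P[v,u]=pts(n,d,d>0)*1000
    y=cv2.cvtColor(p,cv2.COLOR_RGB2HSV); y=(y[...,0]>15)&(y[...,0]<38)&(y[...,1]>120)
    m=y&(np.hypot(P[...,0]-484,P[...,1]-421)<100)
    z=P[...,2][m];hh,e=np.histogram(z,bins=np.arange(0,90,3));print(n,[(int(a),int(b)) for a,b in zip(e,hh) if b>8])
    m2=m&(P[...,2]>62)
    print("pile",np.median(P[...,2][m2]),[np.round(x,1) for x in board(n,d,m2,.0685)])
    x0,y0=(100,220) if n=="top" else (425,240)
    cv2.imwrite(f"pics/c6{n}.png",cv2.resize(p[y0:y0+110,x0:x0+120],None,fx=5,fy=5,interpolation=cv2.INTER_NEAREST)[:,:,::-1])
E
```

```text
top [244. 221.] 1366 [array([624.2, 199.4]), np.float64(13.0), np.float64(14.8), np.float64(118.7), np.float64(110.5), np.float64(25.8)]
top [391. 230.] 1403 [array([ 611.6, -187.2]), np.float64(-1.2), np.float64(12.9), np.float64(119.1), np.float64(109.1), np.float64(26.3)]
top [152. 271.] 1581 [array([482.1, 414.9]), np.float64(12.3), np.float64(68.9), np.float64(122.9), np.float64(114.2), np.float64(26.8)]
top [236. 285.] 1436 [array([457.3, 213. ]), np.float64(-5.7), np.float64(16.6), np.float64(117.9), np.float64(108.8), np.float64(25.7)]
top [397. 292.] 1453 [array([ 448.4, -201.7]), np.float64(-0.9), np.float64(20.8), np.float64(117.7), np.float64(110.4), np.float64(25.7)]
scene [296. 191.] 815 [array([ 449.3, -198.8]), np.float64(-1.2), np.float64(19.8), np.float64(119.6), np.float64(110.3), np.float64(26.9)]
scene [269. 231.] 974 [array([ 612.8, -185.1]), np.float64(-1.5), np.float64(12.1), np.float64(119.3), np.float64(111.1), np.float64(26.7)]
scene [414. 255.] 1079 [array([458.8, 215.8]), np.float64(-5.6), np.float64(15.7), np.float64(120.1), np.float64(110.7), np.float64
[... 363 characters left out ...]
), (27, 17), (30, 12), (33, 17), (36, 22), (39, 20), (42, 10), (45, 14), (48, 22), (51, 13), (54, 25), (57, 26), (60, 42), (63, 230), (66, 628), (69, 551), (72, 223), (75, 25)]
pile 68.8370044106675 [array([482.8, 417. ]), np.float64(12.5), np.float64(68.5), np.float64(120.4), np.float64(112.8), np.float64(26.8)]
scene [(3, 11), (6, 27), (9, 39), (12, 41), (15, 53), (18, 49), (21, 33), (24, 34), (27, 25), (30, 21), (33, 42), (36, 38), (39, 43), (42, 33), (45, 54), (48, 69), (51, 49), (54, 40), (57, 47), (60, 56), (63, 257), (66, 705), (69, 384), (72, 35)]
pile 67.84901408008965 [array([487.1, 419.9]), np.float64(12.4), np.float64(68.5), np.float64(122.4), np.float64(111.7), np.float64(27.0)]
```

View pics/c6top.png

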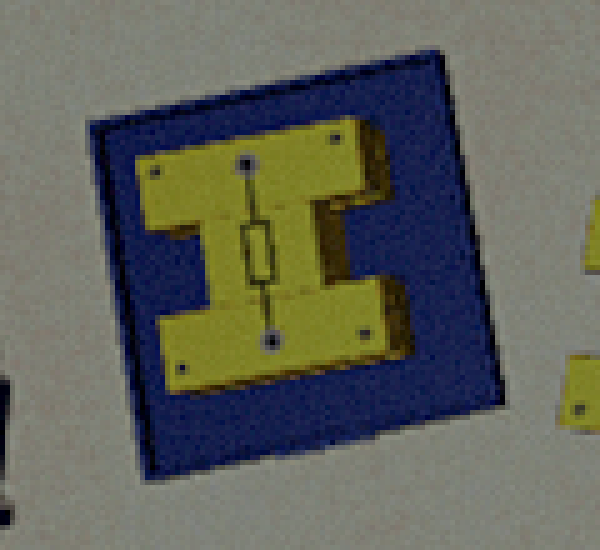

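View pics/c6scene.png

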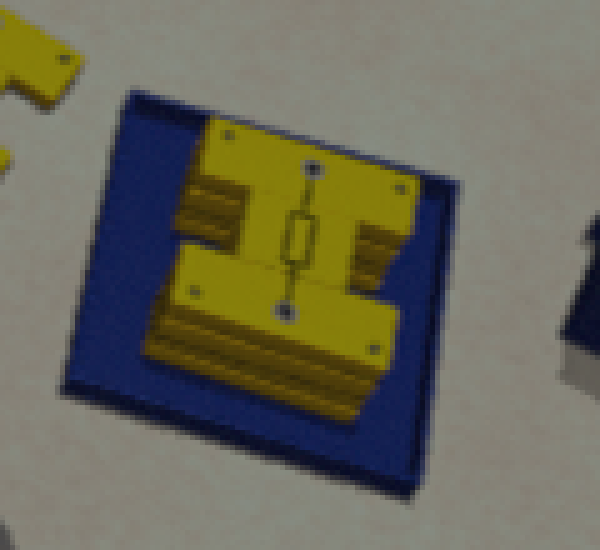

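View pics/top6.png

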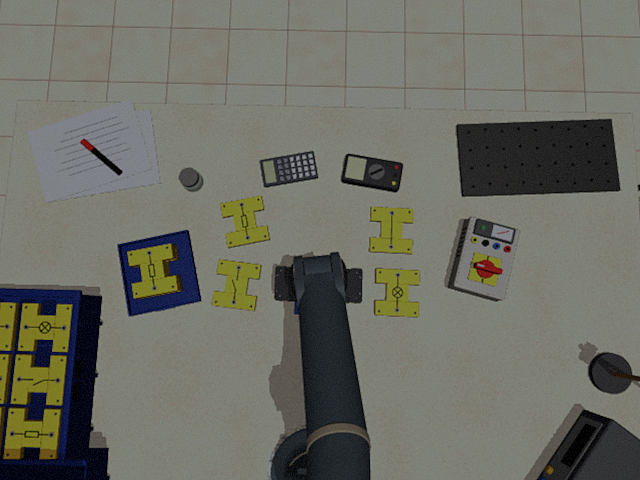

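```bash
cat >> h.py <<'E'
def hpose(n,p,d,uv0,rad=40,z=None,verbose=True):
    """H-board top face nearest pixel uv0: bright yellow mask, centroid + moment yaw + rect yaw"""
    h=hsv(p).astype(int);H,S,V=h[...,0],h[...,1],h[...,2]
    y=(H>15)&(H<38)&(S>120)
    vv,uu=np.mgrid[:480,:640];near=np.hypot(uu-uv0[0],vv-uv0[1])<rad
    Vm=np.percentile(V[y&near],80)
    m=y&near&(V>0.8*Vm)&(H>=24)
    m=cv2.morphologyEx(m.astype(np.uint8),cv2.MORPH_CLOSE,np.ones((3,3)))
    k,l,s,c=cv2.connectedComponentsWithStats(m,connectivity=4)
    i=1+np.argmax(s[1:,4]);m=(l==i).astype(np.uint8)
    cs,_=cv2.findContours(m,cv2.RETR_EXTERNAL,cv2.CHAIN_APPROX_NONE)
    f=np.zeros_like(m);cv2.drawContours(f,[max(cs,key=cv2.contourArea)],-1,1,-1)
    if z is None: z=np.median(pts(n,d,cv2.erode(f,np.ones((5,5)))>0)[:,2])
    w=ray(n,np.argwhere(f)[:,::-1],z)[:,:2]*1000
    ctr=w.mean(0);C=np.cov((w-ctr).T);e,v=np.linalg.eigh(C)
    a=v[:,1];ym=(np.degrees(np.arctan2(a[1],a[0]))+90)%180-90
    b=board(n,d,f>0,z)
    if verbose: print(n,"ctr",np.round(ctr,1),"yawM",round(ym,1),"rect",np.round(b[0],1),round(b[1],1),np.round(b[3:5],1),"z",round(z*1000,1),"area",round(f.sum()),"sd",np.round(np.sqrt(e),1))
    return ctr,ym,b,z,f
E
python3 - <<'E'
from h import *
T={"res":(624,200,14),"lead":(612,-187,12.5),"sw":(458,214,16),"lamp":(449,-200,20),"pile":(485,418,68.5)}
for k,X in T.items():
    print(k)
    for n in("top","scene"):
        p,d=load(n,"6"); hpose(n,p,d,proj(n,np.array(X)/1000)[0],40 if n=="top" else 36)
E
```

```text
res
top ctr [624.2 200.2] yawM 12.3 rect [624.5 200.4] 13.0 [118.7 109.2] z 14.8 area 1486 sd [28.6 37.6]
scene ctr [627.6 202.5] yawM 12.5 rect [625.8 201.7] 12.8 [118.7 110. ] z 13.6 area 1300 sd [28.9 37.5]
lead
top ctr [ 611.4 -187.3] yawM -1.4 rect [ 611.7 -187.3] -1.3 [118.8 109.1] z 12.8 area 1512 sd [28.8 37.5]
scene ctr [ 613.6 -185.7] yawM -2.2 rect [ 612.1 -186.1] -1.6 [118.4 110.5] z 12.1 area 1003 sd [29.  37.3]
sw
top ctr [456.4 213.6] yawM -5.5 rect [456.8 213.6] -5.7 [117.8 109.3] z 16.6 area 1556 sd [28.6 37.3]
scene ctr [459.8 215.6] yawM -5.2 rect [458.3 215.3] -5.8 [119.2 110.9] z 15.7 area 1111 sd [29.1 37.6]
lamp
top ctr [ 447.8 -202.5] yawM 0.5 rect [ 448.2 -201.8] -1.0 [118.4 110.4] z 20.8 area 1606 sd [28.8 37.5]
scene ctr [ 449.8 -199.7] yawM -0.5 rect [ 448.6 -199.8] -1.3 [118.9 110.9] z 19.9 area 855 sd [28.9 37.5]
pile
top ctr [482.6 417.8] yawM 12.8 rect [482.9 418.1] 12.4 [118.6 110.7] z 69.0 area 1693 sd [29.  37.5]
scene ctr [487.5 420.1] yawM 12.6 rect [485.9 419.2] 12.1 [118.4 109.3] z 68.0 area 1359 sd [28.7 37.3]
```

```bash
python3 w.py 457.6 214.5 80 174.3
```

```text
t 18.93 pos [453.9   0.8 135.4] rpy [179.86   0.37 179.78] F [ 0.7  0.4 -0.8] w 78.6 j [ 0.01  0.22 -0.12  2.13  0.04  0.79  1.44]
shift [ -2.5 213.6  55.9] dist 220.8 dr [0.03 0.07 1.1 ]
```

Call:
step_arm(moves=[{"xyz": [0, 15, 0], "dr": [0, 0, 0.1], "fingers": 0}, {"xyz": [-1, 45, 0], "dr": [0, 0, 0.3], "fingers": 0}, {"xyz": [-1, 80, 0], "dr": [0, 0, 0.5], "fingers": 0}, {"xyz": [-2, 115, 5], "dr": [0, 0, 0.7], "fingers": 0}, {"xyz": [-2, 150, 15], "dr": [0, 0.1, 0.9], "fingers": 0}, {"xyz": [-2, 180, 30], "dr": [0, 0.1, 1.1], "fingers": 0}, {"xyz": [-2, 202, 45], "dr": [0, 0.1, 1.1], "fingers": 0}, {"xyz": [-2, 212, 54], "dr": [0, 0.1, 1.1], "fingers": 0}, {"xyz": [-2, 214, 56], "dr": [0, 0.1, 1.1], "fingers": 0}, {"xyz": [-2, 214, 56], "dr": [0, 0.1, 1.1], "fingers": 0}])

```text
time: 19.77
position: [0.4563, 0.2141, 0.0789]
tcp_rot: [3.141, -0.005, 3.042]
ft_force: [0.4, 0.3, -0.3]
width: 0.087
```

```bash
python3 w.py 457.6 214.5 4 174.3; python3 - <<'E'
from h import *
p,d=snap("scene","7"); cv2.imwrite("pics/c7.png",cv2.resize(p[190:330,310:530],None,fx=3.5,fy=3.5)[:,:,::-1])
E
```

```text
t 19.77 pos [456.3 214.1  78.9] rpy [179.96  -0.27 174.31] F [ 0.4  0.3 -0.3] w 87.0 j [-0.36  0.39 -0.19  2.06  0.11  0.71  0.85]
shift [-1.6  0.5 74.9] dist 74.9 dr [ 0.01 -0.05  0.  ]
```

View pics/c7.png

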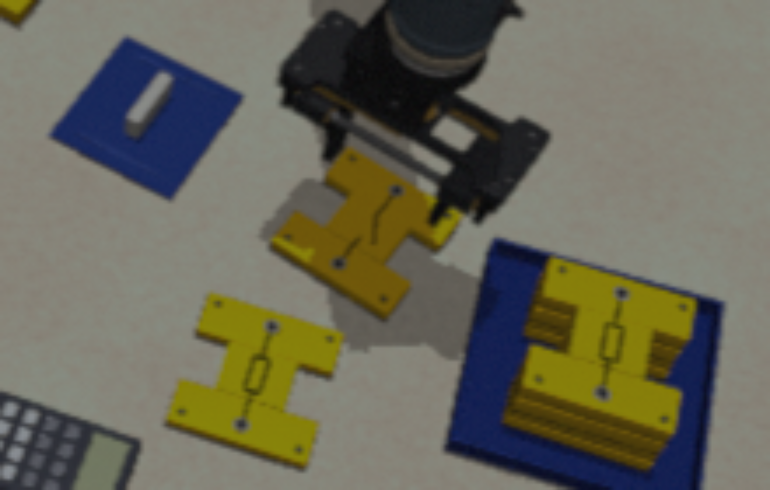

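Call:
step_arm(moves=[{"xyz": [0, 0, 8], "dr": [0, 0, 0], "fingers": 0}, {"xyz": [-1, 0, 20], "dr": [0, 0, 0], "fingers": 0}, {"xyz": [-2, 0, 32], "dr": [0, 0, 0], "fingers": 0}, {"xyz": [-2, 0, 43], "dr": [0, 0, 0], "fingers": 0}, {"xyz": [-2, 0, 53], "dr": [0, 0, 0], "fingers": 0}, {"xyz": [-2, 0, 62], "dr": [0, 0, 0], "fingers": 0}, {"xyz": [-2, 0, 69], "dr": [0, 0, 0], "fingers": 0}, {"xyz": [-2, 0, 73], "dr": [0, 0, 0], "fingers": 0}, {"xyz": [-2, 0, 75], "dr": [0, 0, 0], "fingers": 0}, {"xyz": [-2, 0, 76], "dr": [0, 0, 0], "fingers": 0}], newtons=8)

```text
time: 20.65
position: [0.4587, 0.2134, 0.0033]
tcp_rot: [3.141, -0.004, 3.041]
ft_force: [-0.1, -0.0, 0.5]
width: 0.0872
```

Call:
step_arm(moves=[{"xyz": [0, 0, 0], "dr": [0, 0, 0], "fingers": 60}, {"xyz": [0, 0, 0], "dr": [0, 0, 0], "fingers": 90}, {"xyz": [0, 0, 0], "dr": [0, 0, 0], "fingers": 120}, {"xyz": [0, 0, 0], "dr": [0, 0, 0], "fingers": 160}, {"xyz": [0, 0, 0], "dr": [0, 0, 0], "fingers": 200}, {"xyz": [0, 0, 0], "dr": [0, 0, 0], "fingers": 255}, {"xyz": [0, 0, 0], "dr": [0, 0, 0], "fingers": 255}, {"xyz": [0, 0, 0], "dr": [0, 0, 0], "fingers": 255}, {"xyz": [0, 0, 0], "dr": [0, 0, 0], "fingers": 255}, {"xyz": [0, 0, 0], "dr": [0, 0, 0], "fingers": 255}], newtons=12)

```text
time: 21.48
position: [0.4588, 0.2134, 0.0035]
tcp_rot: [3.14, -0.003, 3.041]
ft_force: [0.4, 0.1, 3.1]
width: 0.0557
```

```bash
python3 w.py 484.4 418.6 150 192.3
```

```text
t 21.48 pos [458.8 213.4   3.5] rpy [179.94  -0.19 174.22] F [0.4 0.1 3.1] w 55.7 j [-0.39  0.52 -0.16  2.1   0.15  0.54  0.81]
shift [  -4.3  206.9 -146.3] dist 253.4 dr [ 0.02 -0.04 -3.62]
```

Call:
step_arm(moves=[{"xyz": [0, 0, -2], "dr": [0, 0, 0], "fingers": 255}, {"xyz": [0, 0, -6], "dr": [0, 0, 0], "fingers": 255}, {"xyz": [0, 0, -14], "dr": [0, 0, 0], "fingers": 255}, {"xyz": [0, 0, -26], "dr": [0, 0, 0], "fingers": 255}, {"xyz": [0, 0, -42], "dr": [0, 0, 0], "fingers": 255}, {"xyz": [0, 0, -60], "dr": [0, 0, 0], "fingers": 255}, {"xyz": [0, 5, -78], "dr": [0, 0, 0], "fingers": 255}, {"xyz": [0, 15, -94], "dr": [0, 0, 0], "fingers": 255}, {"xyz": [0, 30, -106], "dr": [0, 0, -0.5], "fingers": 255}, {"xyz": [0, 50, -110], "dr": [0, 0, -1], "fingers": 255}], newtons=15)

```text
time: 22.32
position: [0.4654, 0.2626, 0.1163]
tcp_rot: [3.139, 0.0, 3.128]
ft_force: [-0.1, 0.8, -2.2]
width: 0.056
```

```bash
python3 w.py 485.6 418.9 100 192.3
```

```text
t 22.32 pos [465.4 262.6 116.3] rpy [1.7987e+02 1.0000e-02 1.7920e+02] F [-0.1  0.8 -2.2] w 56.0 j [-0.41  0.38 -0.23  1.97  0.11  0.81  0.86]
shift [-18.1 156.5  16.6] dist 158.4 dr [ 0.02  0.   -2.62]
```

Call:
step_arm(moves=[{"xyz": [-1, 12, 0], "dr": [0, 0, -0.3], "fingers": 255}, {"xyz": [-4, 34, 0], "dr": [0, 0, -0.7], "fingers": 255}, {"xyz": [-7, 58, 0], "dr": [0, 0, -1.1], "fingers": 255}, {"xyz": [-10, 82, 0], "dr": [0, 0, -1.5], "fingers": 255}, {"xyz": [-13, 106, 2], "dr": [0, 0, -1.9], "fingers": 255}, {"xyz": [-15, 126, 6], "dr": [0, 0, -2.3], "fingers": 255}, {"xyz": [-17, 142, 11], "dr": [0, 0, -2.6], "fingers": 255}, {"xyz": [-18, 152, 16], "dr": [0, 0, -2.6], "fingers": 255}, {"xyz": [-18, 156, 17], "dr": [0, 0, -2.6], "fingers": 255}, {"xyz": [-18, 156.5, 17], "dr": [0, 0, -2.6], "fingers": 255}])

```text
time: 23.15
position: [0.4848, 0.4188, 0.0986]
tcp_rot: [3.14, -0.001, -2.928]
ft_force: [0.7, -0.1, -1.2]
width: 0.0557
```

```bash
python3 w.py 485.6 418.9 75 192.3
```

```text
t 23.15 pos [484.8 418.8  98.6] rpy [ 1.7994e+02 -8.0000e-02 -1.6778e+02] F [ 0.7 -0.1 -1.2] w 55.7 j [-0.58  0.55 -0.27  1.72  0.18  0.89  0.85]
shift [-0.9 -0.1 23.6] dist 23.6 dr [ 0.01 -0.02 -0.02]
```

Call:
step_arm(moves=[{"xyz": [0, 0, 3], "dr": [0, 0, 0], "fingers": 255}, {"xyz": [-0.5, 0, 7], "dr": [0, 0, 0], "fingers": 255}, {"xyz": [-1, 0, 11], "dr": [0, 0, 0], "fingers": 255}, {"xyz": [-1, 0, 15], "dr": [0, 0, 0], "fingers": 255}, {"xyz": [-1, 0, 18], "dr": [0, 0, 0], "fingers": 255}, {"xyz": [-1, 0, 20], "dr": [0, 0, 0], "fingers": 255}, {"xyz": [-1, 0, 22], "dr": [0, 0, 0], "fingers": 255}, {"xyz": [-1, 0, 23], "dr": [0, 0, 0], "fingers": 255}, {"xyz": [-1, 0, 23.5], "dr": [0, 0, 0], "fingers": 255}, {"xyz": [-1, 0, 23.5], "dr": [0, 0, 0], "fingers": 255}])

```text
time: 23.98
position: [0.4857, 0.4191, 0.0751]
tcp_rot: [3.14, -0.001, -2.928]
ft_force: [0.1, -0.2, -2.1]
width: 0.0558
```

```bash
python3 w.py 485.6 418.9 72 192.3; python3 - <<'E'
from h import *
for n in("top","scene"):
    p,d=snap(n,"8")
    x0,y0=(100,220) if n=="top" else (425,240)
    cv2.imwrite(f"pics/c8{n}.png",cv2.resize(p[y0:y0+110,x0:x0+120],None,fx=5,fy=5,interpolation=cv2.INTER_NEAREST)[:,:,::-1])
E
```

```text
t 23.98 pos [485.7 419.1  75.1] rpy [ 1.7994e+02 -8.0000e-02 -1.6778e+02] F [ 0.1 -0.2 -2.1] w 55.8 j [-0.59  0.58 -0.27  1.74  0.19  0.85  0.84]
shift [ 0.2 -0.1  3.1] dist 3.1 dr [ 0.01 -0.02 -0.02]
```

View pics/c8scene.png

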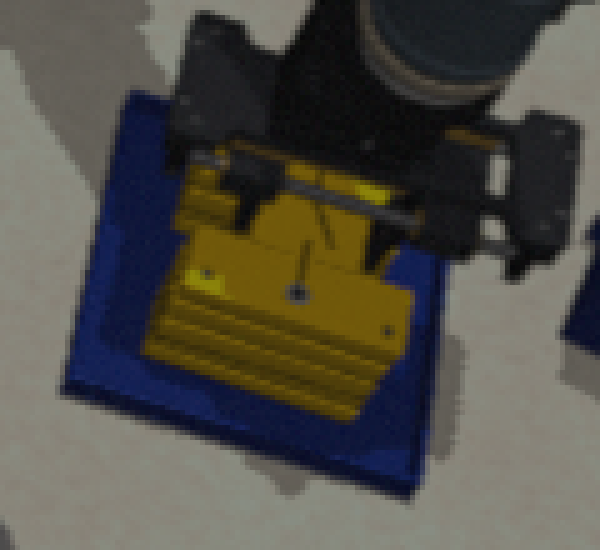

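Call:
step_arm(moves=[{"xyz": [0, 0, 0.4], "dr": [0, 0, 0], "fingers": 255}, {"xyz": [0, 0, 0.8], "dr": [0, 0, 0], "fingers": 255}, {"xyz": [0, 0, 1.2], "dr": [0, 0, 0], "fingers": 255}, {"xyz": [0, 0, 1.6], "dr": [0, 0, 0], "fingers": 255}, {"xyz": [0, 0, 2], "dr": [0, 0, 0], "fingers": 255}, {"xyz": [0, 0, 2.3], "dr": [0, 0, 0], "fingers": 255}, {"xyz": [0, 0, 2.5], "dr": [0, 0, 0], "fingers": 255}, {"xyz": [0, 0, 2.5], "dr": [0, 0, 0], "fingers": 255}, {"xyz": [0, 0, 2.5], "dr": [0, 0, 0], "fingers": 255}, {"xyz": [0, 0, 2.5], "dr": [0, 0, 0], "fingers": 255}])

```text
time: 24.92
position: [0.4858, 0.4192, 0.0728]
tcp_rot: [3.14, -0.001, -2.928]
ft_force: [0.0, -0.3, -1.7]
width: 0.0559
```

Call:
step_arm(moves=[{"xyz": [0, 0, 0.3], "dr": [0, 0, 0], "fingers": 255}, {"xyz": [0, 0, 0.6], "dr": [0, 0, 0], "fingers": 255}, {"xyz": [0, 0, 0.9], "dr": [0, 0, 0], "fingers": 255}, {"xyz": [0, 0, 1.0], "dr": [0, 0, 0], "fingers": 255}, {"xyz": [0, 0, 1.0], "dr": [0, 0, 0], "fingers": 255}, {"xyz": [0, 0, 1.0], "dr": [0, 0, 0], "fingers": 255}, {"xyz": [0, 0, 1.0], "dr": [0, 0, 0], "fingers": 255}, {"xyz": [0, 0, 1.0], "dr": [0, 0, 0], "fingers": 255}, {"xyz": [0, 0, 1.0], "dr": [0, 0, 0], "fingers": 255}, {"xyz": [0, 0, 1.0], "dr": [0, 0, 0], "fingers": 255}])

```text
time: 25.75
position: [0.4858, 0.4192, 0.0719]
tcp_rot: [3.14, -0.001, -2.928]
ft_force: [-0.2, 0.6, 0.9]
width: 0.056
```

Call:
step_arm(moves=[{"xyz": [0, 0, 0.2], "dr": [0, 0, 0], "fingers": 255}, {"xyz": [0, 0, 0.4], "dr": [0, 0, 0], "fingers": 255}, {"xyz": [0, 0, 0.4], "dr": [0, 0, 0], "fingers": 255}, {"xyz": [0, 0, 0.4], "dr": [0, 0, 0], "fingers": 255}, {"xyz": [0, 0, 0.4], "dr": [0, 0, 0], "fingers": 255}, {"xyz": [0, 0, 0.4], "dr": [0, 0, 0], "fingers": 255}, {"xyz": [0, 0, 0.4], "dr": [0, 0, 0], "fingers": 255}, {"xyz": [0, 0, 0.4], "dr": [0, 0, 0], "fingers": 255}, {"xyz": [0, 0, 0.4], "dr": [0, 0, 0], "fingers": 255}, {"xyz": [0, 0, 0.4], "dr": [0, 0, 0], "fingers": 255}])

```text
time: 26.58
position: [0.4858, 0.4192, 0.0719]
tcp_rot: [3.14, -0.001, -2.928]
ft_force: [-1.9, -1.6, 4.7]
width: 0.0559
```

Call:
step_arm(moves=[{"xyz": [0, 0, 0], "dr": [0, 0, 0], "fingers": 80}, {"xyz": [0, 0, 0], "dr": [0, 0, 0], "fingers": 50}, {"xyz": [0, 0, 0], "dr": [0, 0, 0], "fingers": 20}, {"xyz": [0, 0, 0], "dr": [0, 0, 0], "fingers": 10}, {"xyz": [0, 0, -2], "dr": [0, 0, 0], "fingers": 10}, {"xyz": [0, 0, -8], "dr": [0, 0, 0], "fingers": 0}, {"xyz": [0, 0, -25], "dr": [0, 0, 0], "fingers": 0}, {"xyz": [0, -10, -50], "dr": [0, 0, 0], "fingers": 0}, {"xyz": [0, -40, -75], "dr": [0, 0, 0], "fingers": 0}, {"xyz": [0, -75, -90], "dr": [0, 0, 0], "fingers": 0}])

```text
time: 27.42
position: [0.5017, 0.3488, 0.165]
tcp_rot: [3.137, 0.003, -2.923]
ft_force: [0.8, -0.6, -0.1]
width: 0.0869
```

```bash
python3 w.py 560 260 110 192.8
```

```text
t 27.42 pos [501.7 348.8 165. ] rpy [ 179.72    0.18 -167.48] F [ 0.8 -0.6 -0.1] w 86.9 j [-0.46  0.43 -0.29  1.75  0.14  0.98  0.99]
shift [-37.5 -99.6  54.7] dist 119.6 dr [ 0.06  0.04 -0.06]
```

Call:
step_arm(moves=[{"xyz": [-5, -15, 3], "dr": [0, 0, 0], "fingers": 0}, {"xyz": [-16, -40, 10], "dr": [0, 0, 0], "fingers": 0}, {"xyz": [-30, -68, 20], "dr": [0, 0, 0], "fingers": 0}, {"xyz": [-45, -95, 30], "dr": [0, 0, 0], "fingers": 0}, {"xyz": [-60, -120, 40], "dr": [0, 0, 0], "fingers": 0}, {"xyz": [-72, -140, 48], "dr": [0, 0, 0], "fingers": 0}, {"xyz": [-82, -155, 54], "dr": [0, 0, 0], "fingers": 0}, {"xyz": [-87, -165, 58], "dr": [0, 0, 0], "fingers": 0}, {"xyz": [-87, -168, 60], "dr": [0, 0, 0], "fingers": 0}, {"xyz": [-87, -168, 60], "dr": [0, 0, 0], "fingers": 0}])

```text
time: 28.25
position: [0.6228, 0.2033, 0.1041]
tcp_rot: [3.137, 0.002, -2.924]
ft_force: [-0.6, 1.2, -0.5]
width: 0.0871
```

```bash
python3 - <<'E'
from h import *
for n in("top","scene"):
    p,d=snap(n,"9")
    hpose(n,p,d,proj(n,np.array([485,419,84])/1000)[0],40 if n=="top" else 36)
    x0,y0=(100,220) if n=="top" else (425,240)
    cv2.imwrite(f"pics/c9{n}.png",cv2.resize(p[y0:y0+110,x0:x0+120],None,fx=5,fy=5,interpolation=cv2.INTER_NEAREST)[:,:,::-1])
E
python3 w.py 625.1 201 4 192.8
```

```text
top ctr [482.4 418.9] yawM 12.8 rect [483.4 416.9] 12.3 [118.3 114.5] z 85.2 area 1726 sd [29.  37.5]
scene ctr [487.2 420.9] yawM 12.2 rect [485.7 419.8] 12.1 [118.9 110.7] z 84.0 area 1406 sd [29.  37.4]
t 28.35 pos [622.2 205.6 104.9] rpy [ 1.7965e+02  1.7000e-01 -1.6738e+02] F [-0.4  0.2 -0.5] w 87.3 j [-0.21  0.56 -0.24  1.69  0.15  0.91  1.28]
shift [ -1.5  -5.7 100.9] dist 101.1 dr [ 0.07  0.04 -0.04]
```

View pics/c9top.png

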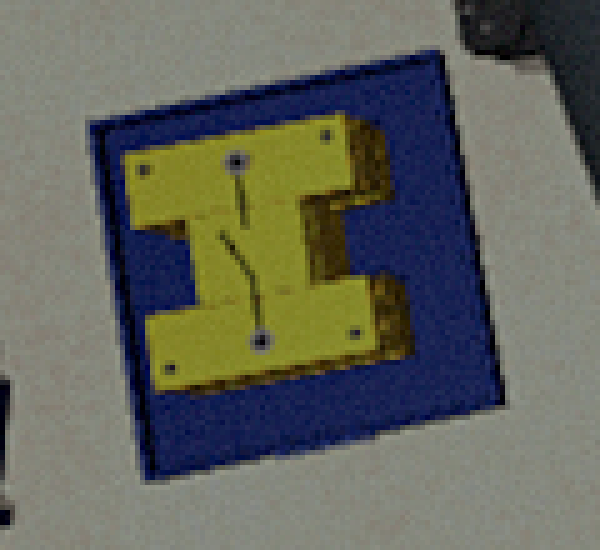

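View pics/c9scene.png

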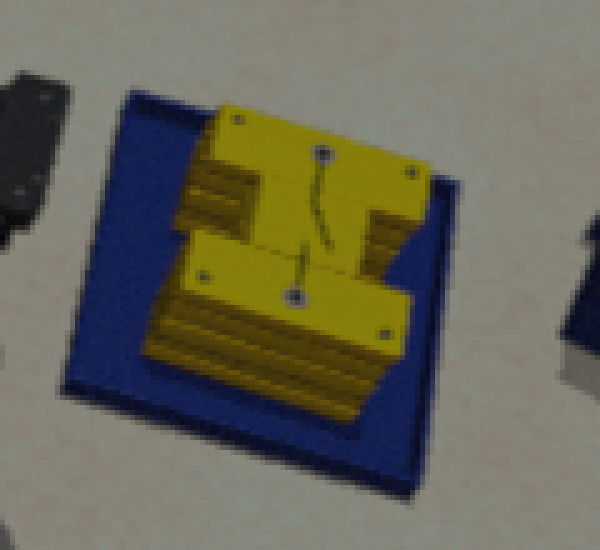

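View pics/scene9.png

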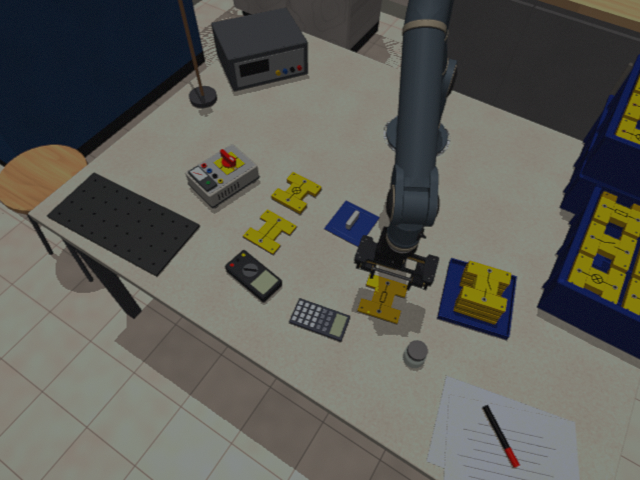

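Call:
step_arm(moves=[{"xyz": [-1, -2, 10], "dr": [0, 0, 0], "fingers": 0}, {"xyz": [-1.5, -4, 25], "dr": [0, 0, 0], "fingers": 0}, {"xyz": [-1.5, -6, 40], "dr": [0.1, 0, 0], "fingers": 0}, {"xyz": [-1.5, -6, 55], "dr": [0.1, 0, 0], "fingers": 0}, {"xyz": [-1.5, -6, 70], "dr": [0.1, 0, 0], "fingers": 0}, {"xyz": [-1.5, -6, 83], "dr": [0.1, 0, 0], "fingers": 0}, {"xyz": [-1.5, -6, 92], "dr": [0.1, 0, 0], "fingers": 0}, {"xyz": [-1.5, -6, 98], "dr": [0.1, 0, 0], "fingers": 0}, {"xyz": [-1.5, -6, 101], "dr": [0.1, 0, 0], "fingers": 0}, {"xyz": [-1.5, -6, 102], "dr": [0.1, 0, 0], "fingers": 0}], newtons=8)

```text
time: 29.18
position: [0.625, 0.2009, 0.0025]
tcp_rot: [-3.139, 0.003, -2.921]
ft_force: [-0.9, -0.5, -0.1]
width: 0.0868
```

Call:
step_arm(moves=[{"xyz": [0, 0, 0], "dr": [0, 0, 0], "fingers": 60}, {"xyz": [0, 0, 0], "dr": [0, 0, 0], "fingers": 90}, {"xyz": [0, 0, 0], "dr": [0, 0, 0], "fingers": 120}, {"xyz": [0, 0, 0], "dr": [0, 0, 0], "fingers": 160}, {"xyz": [0, 0, 0], "dr": [0, 0, 0], "fingers": 200}, {"xyz": [0, 0, 0], "dr": [0, 0, 0], "fingers": 255}, {"xyz": [0, 0, 0], "dr": [0, 0, 0], "fingers": 255}, {"xyz": [0, 0, 0], "dr": [0, 0, 0], "fingers": 255}, {"xyz": [0, 0, 0], "dr": [0, 0, 0], "fingers": 255}, {"xyz": [0, 0, 0], "dr": [0, 0, 0], "fingers": 255}], newtons=12)

```text
time: 30.02
position: [0.6253, 0.2008, 0.0028]
tcp_rot: [-3.139, 0.003, -2.921]
ft_force: [-0.4, 0.0, 4.1]
width: 0.0559
```

```bash
python3 w.py 625.1 201 4 192.8
```

```text
t 30.02 pos [625.3 200.8   2.8] rpy [-179.84    0.18 -167.37] F [-0.4  0.   4.1] w 55.9 j [-0.23  0.69 -0.2   1.74  0.2   0.73  1.25]
shift [ 0.1  0.3 -1.2] dist 1.2 dr [-0.03  0.04 -0.03]
```

Call:
step_arm(moves=[{"xyz": [0, 0, -2], "dr": [0, 0, 0], "fingers": 255}, {"xyz": [0, 0, -6], "dr": [0, 0, 0], "fingers": 255}, {"xyz": [0, 0, -14], "dr": [0, 0, 0], "fingers": 255}, {"xyz": [0, 0, -26], "dr": [0, 0, 0], "fingers": 255}, {"xyz": [0, 0, -42], "dr": [0, 0, 0], "fingers": 255}, {"xyz": [0, 0, -60], "dr": [0, 0, 0], "fingers": 255}, {"xyz": [4, 4, -80], "dr": [0, 0, 0], "fingers": 255}, {"xyz": [12, 12, -100], "dr": [0, 0, 0], "fingers": 255}, {"xyz": [25, 25, -118], "dr": [0, 0, 0], "fingers": 255}, {"xyz": [40, 45, -130], "dr": [0, 0, 0], "fingers": 255}], newtons=15)

```text
time: 30.85
position: [0.5776, 0.2349, 0.1357]
tcp_rot: [-3.138, 0.007, -2.925]
ft_force: [0.5, 0.9, -1.3]
width: 0.0557
```

```bash
python3 w.py 484.8 418 118 192.3
```

```text
t 30.85 pos [577.6 234.9 135.7] rpy [-179.81    0.43 -167.59] F [ 0.5  0.9 -1.3] w 55.7 j [-0.27  0.48 -0.25  1.74  0.15  0.93  1.2 ]
shift [ 51.5 198.8  16.7] dist 206.0 dr [-0.04  0.09  0.02]
```

Call:
step_arm(moves=[{"xyz": [4, 14, 0], "dr": [0, 0, 0], "fingers": 255}, {"xyz": [11, 40, 0], "dr": [0, 0, 0], "fingers": 255}, {"xyz": [19, 70, 0], "dr": [0, 0.1, 0], "fingers": 255}, {"xyz": [27, 102, 0], "dr": [0, 0.1, 0], "fingers": 255}, {"xyz": [35, 134, 2], "dr": [0, 0.1, 0], "fingers": 255}, {"xyz": [42, 162, 6], "dr": [0, 0.1, 0], "fingers": 255}, {"xyz": [48, 184, 11], "dr": [0, 0.1, 0], "fingers": 255}, {"xyz": [51, 195, 16], "dr": [0, 0.1, 0], "fingers": 255}, {"xyz": [51.5, 199, 17], "dr": [0, 0.1, 0], "fingers": 255}, {"xyz": [51.5, 199, 17], "dr": [0, 0.1, 0], "fingers": 255}])

```text
time: 31.68
position: [0.4844, 0.4182, 0.1176]
tcp_rot: [-3.138, -0.002, -2.924]
ft_force: [-0.3, 0.3, -1.8]
width: 0.0559
```

```bash
python3 w.py 484.8 418 90 192.3
```

```text
t 31.68 pos [484.4 418.2 117.6] rpy [-1.7977e+02 -9.0000e-02 -1.6753e+02] F [-0.3  0.3 -1.8] w 55.9 j [-0.58  0.53 -0.27  1.71  0.18  0.93  0.86]
shift [-0.4 -0.2 27.6] dist 27.6 dr [-0.05 -0.02  0.03]
```

Call:
step_arm(moves=[{"xyz": [0, 0, 3], "dr": [0, 0, 0], "fingers": 255}, {"xyz": [0, 0, 7], "dr": [0, 0, 0], "fingers": 255}, {"xyz": [-0.5, 0, 12], "dr": [-0.05, 0, 0], "fingers": 255}, {"xyz": [-0.5, 0, 16], "dr": [-0.05, 0, 0], "fingers": 255}, {"xyz": [-0.5, 0, 20], "dr": [-0.05, 0, 0], "fingers": 255}, {"xyz": [-0.5, 0, 23], "dr": [-0.05, 0, 0], "fingers": 255}, {"xyz": [-0.5, 0, 25], "dr": [-0.05, 0, 0], "fingers": 255}, {"xyz": [-0.5, 0, 26.5], "dr": [-0.05, 0, 0], "fingers": 255}, {"xyz": [-0.5, 0, 27.5], "dr": [-0.05, 0, 0], "fingers": 255}, {"xyz": [-0.5, 0, 27.5], "dr": [-0.05, 0, 0], "fingers": 255}])

```text
time: 32.52
position: [0.4848, 0.4183, 0.09]
tcp_rot: [3.141, -0.002, -2.924]
ft_force: [0.2, -0.4, -1.3]
width: 0.0557
```

Call:
step_arm(moves=[{"xyz": [0, 0, 0.3], "dr": [0, 0, 0], "fingers": 255}, {"xyz": [0, 0, 0.6], "dr": [0, 0, 0], "fingers": 255}, {"xyz": [0, 0, 0.9], "dr": [0, 0, 0], "fingers": 255}, {"xyz": [0, 0, 1.2], "dr": [0, 0, 0], "fingers": 255}, {"xyz": [0, 0, 1.5], "dr": [0, 0, 0], "fingers": 255}, {"xyz": [0, 0, 1.8], "dr": [0, 0, 0], "fingers": 255}, {"xyz": [0, 0, 2], "dr": [0, 0, 0], "fingers": 255}, {"xyz": [0, 0, 2], "dr": [0, 0, 0], "fingers": 255}, {"xyz": [0, 0, 2], "dr": [0, 0, 0], "fingers": 255}, {"xyz": [0, 0, 2], "dr": [0, 0, 0], "fingers": 255}])

```text
time: 33.35
position: [0.4848, 0.4183, 0.088]
tcp_rot: [3.141, -0.002, -2.924]
ft_force: [0.7, -0.1, -1.1]
width: 0.056
```

Call:
step_arm(moves=[{"xyz": [0, 0, 0.2], "dr": [0, 0, 0], "fingers": 255}, {"xyz": [0, 0, 0.4], "dr": [0, 0, 0], "fingers": 255}, {"xyz": [0, 0, 0.6], "dr": [0, 0, 0], "fingers": 255}, {"xyz": [0, 0, 0.8], "dr": [0, 0, 0], "fingers": 255}, {"xyz": [0, 0, 1.0], "dr": [0, 0, 0], "fingers": 255}, {"xyz": [0, 0, 1.0], "dr": [0, 0, 0], "fingers": 255}, {"xyz": [0, 0, 1.0], "dr": [0, 0, 0], "fingers": 255}, {"xyz": [0, 0, 1.0], "dr": [0, 0, 0], "fingers": 255}, {"xyz": [0, 0, 1.0], "dr": [0, 0, 0], "fingers": 255}, {"xyz": [0, 0, 1.0], "dr": [0, 0, 0], "fingers": 255}])

```text
time: 34.18
position: [0.4848, 0.4183, 0.0873]
tcp_rot: [3.141, -0.002, -2.924]
ft_force: [-1.4, -1.2, 3.8]
width: 0.0559
```

Resting. Release, retreat toward the lamp/lead side.

Call:
step_arm(moves=[{"xyz": [0, 0, 0], "dr": [0, 0, 0], "fingers": 80}, {"xyz": [0, 0, 0], "dr": [0, 0, 0], "fingers": 50}, {"xyz": [0, 0, 0], "dr": [0, 0, 0], "fingers": 20}, {"xyz": [0, 0, 0], "dr": [0, 0, 0], "fingers": 10}, {"xyz": [0, 0, -2], "dr": [0, 0, 0], "fingers": 10}, {"xyz": [0, 0, -8], "dr": [0, 0, 0], "fingers": 0}, {"xyz": [0, 0, -25], "dr": [0, 0, 0], "fingers": 0}, {"xyz": [0, -10, -50], "dr": [0, 0, 0], "fingers": 0}, {"xyz": [0, -40, -70], "dr": [0, 0, 0], "fingers": 0}, {"xyz": [0, -75, -80], "dr": [0, 0, 0], "fingers": 0}])

```text
time: 35.02
position: [0.5012, 0.3482, 0.1707]
tcp_rot: [3.137, 0.003, -2.919]
ft_force: [1.2, -0.2, 0.4]
width: 0.0872
```

```bash
python3 w.py 560 0 170 180
```

```text
t 35.02 pos [501.2 348.2 170.7] rpy [ 1.7975e+02  1.7000e-01 -1.6722e+02] F [ 1.2 -0.2  0.4] w 87.2 j [-0.46  0.43 -0.29  1.74  0.14  0.99  1.  ]
shift [  19.7 -352.6   -0.9] dist 353.1 dr [0.05 0.03 2.56]
```

Call:
step_arm(moves=[{"xyz": [1, -18, 0], "dr": [0, 0, 0.2], "fingers": 0}, {"xyz": [3, -54, 0], "dr": [0, 0, 0.5], "fingers": 0}, {"xyz": [5, -92, 0], "dr": [0, 0, 0.8], "fingers": 0}, {"xyz": [7, -130, 0], "dr": [0, 0, 1.1], "fingers": 0}, {"xyz": [9, -168, 0], "dr": [0, 0, 1.4], "fingers": 0}, {"xyz": [11, -206, 0], "dr": [0, 0, 1.7], "fingers": 0}, {"xyz": [14, -244, 0], "dr": [0, 0, 2], "fingers": 0}, {"xyz": [16, -282, 0], "dr": [0, 0, 2.3], "fingers": 0}, {"xyz": [18, -320, 0], "dr": [0, 0, 2.6], "fingers": 0}, {"xyz": [20, -350, 0], "dr": [0, 0, 2.6], "fingers": 0}])

```text
time: 35.85
position: [0.5593, -0.0009, 0.1693]
tcp_rot: [3.138, 0.002, 3.134]
ft_force: [1.8, 0.3, -0.4]
width: 0.0868
```

```bash
python3 - <<'E'
from h import *
T={"lead":(612,-187,12.5),"lamp":(449,-200,20),"pile":(485,419,99)}
for n in("top","scene"):
    p,d=snap(n,"10")
    for k,X in T.items():
        print(k,end=" ");hpose(n,p,d,proj(n,np.array(X)/1000)[0],40 if n=="top" else 36)
E
python3 w.py 611.9 -186.7 90 178.6
```

```text
lead top ctr [ 611.4 -187.1] yawM -1.8 rect [ 611.7 -187.3] -1.2 [118.7 109.2] z 12.9 area 1507 sd [28.8 37.6]
lamp top ctr [ 448.  -202.4] yawM 0.3 rect [ 448.4 -201.8] -1.1 [118.2 110.4] z 20.9 area 1607 sd [28.9 37.5]
pile top ctr [482.7 418.4] yawM 13.0 rect [484.  415.4] 12.9 [118.4 117.7] z 99.2 area 1772 sd [29.1 37.4]
lead scene ctr [ 613.5 -185.8] yawM -1.7 rect [ 611.9 -186.1] -1.7 [118.6 110.5] z 11.9 area 1010 sd [29.  37.4]
lamp scene ctr [ 471.3 -205.8] yawM 47.0 rect [ 448.4 -199.7] -0.6 [119.9 110.1] z 19.9 area 540 sd [22.7 35. ]
pile scene ctr [487.5 420.8] yawM 11.8 rect [485.8 419.9] 12.4 [118.9 109.8] z 97.9 area 1419 sd [28.8 37.5]
t 35.95 pos [559.7  -4.7 169.1] rpy [1.7991e+02 1.3000e-01 1.7917e+02] F [0.1 0.  0.7] w 87.0 j [ 0.04  0.34 -0.13  1.87  0.05  0.94  1.44]
shift [ -54.7 -181.3   79. ] dist 205.2 dr [0.02 0.03 0.11]
```

View pics/top10.png

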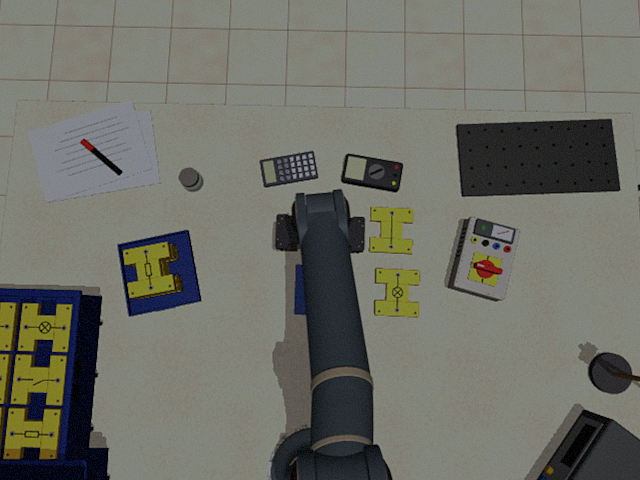

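View pics/scene10.png

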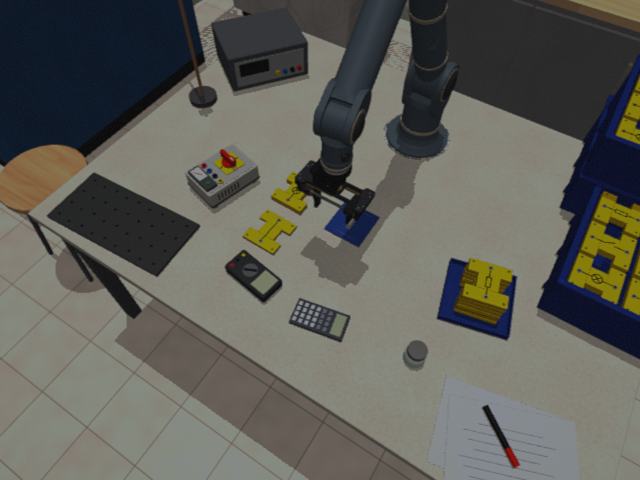

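Call:
step_arm(moves=[{"xyz": [-5, -15, 2], "dr": [0, 0, 0], "fingers": 0}, {"xyz": [-14, -45, 6], "dr": [0, 0, 0], "fingers": 0}, {"xyz": [-23, -77, 12], "dr": [0, 0, 0], "fingers": 0}, {"xyz": [-32, -107, 22], "dr": [0, 0, 0], "fingers": 0}, {"xyz": [-41, -136, 36], "dr": [0, 0, 0], "fingers": 0}, {"xyz": [-48, -158, 52], "dr": [0, 0, 0.1], "fingers": 0}, {"xyz": [-53, -173, 66], "dr": [0, 0, 0.1], "fingers": 0}, {"xyz": [-55, -180, 76], "dr": [0, 0, 0.1], "fingers": 0}, {"xyz": [-55, -181, 79], "dr": [0, 0, 0.1], "fingers": 0}, {"xyz": [-55, -181, 79], "dr": [0, 0, 0.1], "fingers": 0}])

```text
time: 36.78
position: [0.6116, -0.185, 0.0889]
tcp_rot: [3.138, 0.0, 3.119]
ft_force: [-1.0, 0.3, -0.3]
width: 0.0871
```

```bash
python3 w.py 611.9 -187 3 178.6
```

```text
t 36.78 pos [ 611.6 -185.    88.9] rpy [1.7982e+02 1.0000e-02 1.7871e+02] F [-1.   0.3 -0.3] w 87.1 j [ 0.28  0.55 -0.07  1.74  0.04  0.85  1.74]
shift [-0.3 -2.3 85.9] dist 86.0 dr [0.04 0.   0.02]
```

Call:
step_arm(moves=[{"xyz": [0, -1, 8], "dr": [0, 0, 0], "fingers": 0}, {"xyz": [0, -2, 21], "dr": [0, 0, 0], "fingers": 0}, {"xyz": [0, -2, 35], "dr": [0, 0, 0], "fingers": 0}, {"xyz": [0, -2, 49], "dr": [0, 0, 0], "fingers": 0}, {"xyz": [0, -2, 61], "dr": [0, 0, 0], "fingers": 0}, {"xyz": [0, -2, 71], "dr": [0, 0, 0], "fingers": 0}, {"xyz": [0, -2, 79], "dr": [0, 0, 0], "fingers": 0}, {"xyz": [0, -2, 84], "dr": [0, 0, 0], "fingers": 0}, {"xyz": [0, -2, 86], "dr": [0, 0, 0], "fingers": 0}, {"xyz": [0, -2, 86.5], "dr": [0, 0, 0], "fingers": 0}], newtons=8)

```text
time: 37.62
position: [0.6117, -0.1867, 0.0022]
tcp_rot: [3.138, 0.0, 3.119]
ft_force: [-0.5, -0.1, -0.3]
width: 0.0868
```

Call:
step_arm(moves=[{"xyz": [0, 0, 0], "dr": [0, 0, 0], "fingers": 60}, {"xyz": [0, 0, 0], "dr": [0, 0, 0], "fingers": 90}, {"xyz": [0, 0, 0], "dr": [0, 0, 0], "fingers": 120}, {"xyz": [0, 0, 0], "dr": [0, 0, 0], "fingers": 160}, {"xyz": [0, 0, 0], "dr": [0, 0, 0], "fingers": 200}, {"xyz": [0, 0, 0], "dr": [0, 0, 0], "fingers": 255}, {"xyz": [0, 0, 0], "dr": [0, 0, 0], "fingers": 255}, {"xyz": [0, 0, 0], "dr": [0, 0, 0], "fingers": 255}, {"xyz": [0, 0, 0], "dr": [0, 0, 0], "fingers": 255}, {"xyz": [0, 0, 0], "dr": [0, 0, 0], "fingers": 255}], newtons=12)

```text
time: 38.45
position: [0.6118, -0.1868, 0.0024]
tcp_rot: [3.139, 0.0, 3.119]
ft_force: [-0.7, 0.2, 2.4]
width: 0.0557
```

```bash
python3 w.py 540 -20 150 182
```

```text
t 38.45 pos [ 611.8 -186.8    2.4] rpy [1.7983e+02 2.0000e-02 1.7871e+02] F [-0.7  0.2  2.4] w 55.7 j [ 0.28  0.66 -0.06  1.78  0.05  0.7   1.73]
shift [  75.5  165.6 -147.1] dist 234.0 dr [ 0.03  0.01 -0.66]
```

Call:
step_arm(moves=[{"xyz": [0, 0, -2], "dr": [0, 0, 0], "fingers": 255}, {"xyz": [0, 0, -6], "dr": [0, 0, 0], "fingers": 255}, {"xyz": [0, 0, -14], "dr": [0, 0, 0], "fingers": 255}, {"xyz": [0, 0, -28], "dr": [0, 0, 0], "fingers": 255}, {"xyz": [4, 8, -50], "dr": [0, 0, 0], "fingers": 255}, {"xyz": [12, 25, -75], "dr": [0, 0, 0], "fingers": 255}, {"xyz": [22, 48, -100], "dr": [0, 0, -0.1], "fingers": 255}, {"xyz": [34, 75, -122], "dr": [0, 0, -0.3], "fingers": 255}, {"xyz": [48, 105, -138], "dr": [0, 0, -0.5], "fingers": 255}, {"xyz": [62, 135, -147], "dr": [0, 0, -0.7], "fingers": 255}], newtons=15)

```text
time: 39.28
position: [0.5536, -0.05, 0.1536]
tcp_rot: [3.139, 0.006, -3.103]
ft_force: [0.9, 1.0, -0.3]
width: 0.0555
```

```bash
python3 w.py 505 310 150 190
```

```text
t 39.28 pos [553.6 -50.  153.6] rpy [ 179.86    0.35 -177.8 ] F [ 0.9  1.  -0.3] w 55.5 j [ 0.11  0.35 -0.12  1.89  0.05  0.9   1.58]
shift [ 34.8 361.6   4.3] dist 363.2 dr [ 0.02  0.07 -1.56]
```

Call:
step_arm(moves=[{"xyz": [2, 22, 0], "dr": [0, 0, -0.1], "fingers": 255}, {"xyz": [6, 58, 0], "dr": [0, 0, -0.3], "fingers": 255}, {"xyz": [9, 96, 0], "dr": [0, 0, -0.5], "fingers": 255}, {"xyz": [13, 134, 0], "dr": [0, 0, -0.7], "fingers": 255}, {"xyz": [17, 172, 0], "dr": [0, 0, -0.9], "fingers": 255}, {"xyz": [20, 210, 0], "dr": [0, 0, -1.1], "fingers": 255}, {"xyz": [24, 248, 0], "dr": [0, 0, -1.3], "fingers": 255}, {"xyz": [28, 286, 0], "dr": [0, 0, -1.5], "fingers": 255}, {"xyz": [32, 324, 0], "dr": [0, 0, -1.6], "fingers": 255}, {"xyz": [35, 355, 0], "dr": [0, 0, -1.6], "fingers": 255}])

```text
time: 40.12
position: [0.504, 0.3068, 0.1559]
tcp_rot: [3.138, 0.008, -2.961]
ft_force: [0.3, 0.3, -0.7]
width: 0.056
```

```bash
python3 w.py 484.7 417.8 130 192.3
```

```text
t 40.12 pos [504.  306.8 155.9] rpy [ 179.82    0.46 -169.66] F [ 0.3  0.3 -0.7] w 56.0 j [-0.42  0.41 -0.26  1.81  0.13  0.93  1.02]
shift [ -0.7 112.6  26.2] dist 115.6 dr [ 0.03  0.09 -0.39]
```

Call:
step_arm(moves=[{"xyz": [0, 14, 0], "dr": [0, 0, -0.1], "fingers": 255}, {"xyz": [0, 32, 0], "dr": [0, 0.1, -0.2], "fingers": 255}, {"xyz": [0, 52, 2], "dr": [0, 0.1, -0.3], "fingers": 255}, {"xyz": [0, 72, 6], "dr": [0, 0.1, -0.4], "fingers": 255}, {"xyz": [-0.5, 90, 12], "dr": [0, 0.1, -0.4], "fingers": 255}, {"xyz": [-0.5, 102, 18], "dr": [0, 0.1, -0.4], "fingers": 255}, {"xyz": [-0.5, 110, 23], "dr": [0, 0.1, -0.4], "fingers": 255}, {"xyz": [-0.5, 112.5, 26], "dr": [0, 0.1, -0.4], "fingers": 255}, {"xyz": [-0.5, 112.5, 26], "dr": [0, 0.1, -0.4], "fingers": 255}, {"xyz": [-0.5, 112.5, 26], "dr": [0, 0.1, -0.4], "fingers": 255}])

```text
time: 40.95
position: [0.4851, 0.4162, 0.13]
tcp_rot: [3.14, -0.001, -2.928]
ft_force: [0.3, -0.8, -0.5]
width: 0.0559
```

```bash
python3 w.py 484.7 417.8 104 192.3
```

```text
t 40.95 pos [485.1 416.2 130. ] rpy [ 1.7991e+02 -6.0000e-02 -1.6774e+02] F [ 0.3 -0.8 -0.5] w 55.9 j [-0.58  0.51 -0.27  1.7   0.16  0.95  0.87]
shift [ 0.   1.6 26. ] dist 26.0 dr [ 0.02 -0.01 -0.01]
```

Call:
step_arm(moves=[{"xyz": [0, 0.5, 3], "dr": [0, 0, 0], "fingers": 255}, {"xyz": [0, 1, 7], "dr": [0, 0, 0], "fingers": 255}, {"xyz": [0, 1.6, 11], "dr": [0, 0, 0], "fingers": 255}, {"xyz": [0, 1.6, 15], "dr": [0, 0, 0], "fingers": 255}, {"xyz": [0, 1.6, 19], "dr": [0, 0, 0], "fingers": 255}, {"xyz": [0, 1.6, 22], "dr": [0, 0, 0], "fingers": 255}, {"xyz": [0, 1.6, 24], "dr": [0, 0, 0], "fingers": 255}, {"xyz": [0, 1.6, 25.5], "dr": [0, 0, 0], "fingers": 255}, {"xyz": [0, 1.6, 26], "dr": [0, 0, 0], "fingers": 255}, {"xyz": [0, 1.6, 26], "dr": [0, 0, 0], "fingers": 255}])

```text
time: 41.78
position: [0.4847, 0.4179, 0.1039]
tcp_rot: [3.14, -0.001, -2.928]
ft_force: [-0.2, 1.0, -1.3]
width: 0.056
```

Call:
step_arm(moves=[{"xyz": [0, 0, 0.3], "dr": [0, 0, 0], "fingers": 255}, {"xyz": [0, 0, 0.6], "dr": [0, 0, 0], "fingers": 255}, {"xyz": [0, 0, 0.9], "dr": [0, 0, 0], "fingers": 255}, {"xyz": [0, 0, 1.2], "dr": [0, 0, 0], "fingers": 255}, {"xyz": [0, 0, 1.5], "dr": [0, 0, 0], "fingers": 255}, {"xyz": [0, 0, 1.8], "dr": [0, 0, 0], "fingers": 255}, {"xyz": [0, 0, 2], "dr": [0, 0, 0], "fingers": 255}, {"xyz": [0, 0, 2], "dr": [0, 0, 0], "fingers": 255}, {"xyz": [0, 0, 2], "dr": [0, 0, 0], "fingers": 255}, {"xyz": [0, 0, 2], "dr": [0, 0, 0], "fingers": 255}])

```text
time: 42.62
position: [0.4847, 0.4179, 0.1019]
tcp_rot: [3.14, -0.001, -2.928]
ft_force: [0.6, 0.5, -0.7]
width: 0.0556
```

Call:
step_arm(moves=[{"xyz": [0, 0, 0.2], "dr": [0, 0, 0], "fingers": 255}, {"xyz": [0, 0, 0.4], "dr": [0, 0, 0], "fingers": 255}, {"xyz": [0, 0, 0.6], "dr": [0, 0, 0], "fingers": 255}, {"xyz": [0, 0, 0.8], "dr": [0, 0, 0], "fingers": 255}, {"xyz": [0, 0, 1.0], "dr": [0, 0, 0], "fingers": 255}, {"xyz": [0, 0, 1.0], "dr": [0, 0, 0], "fingers": 255}, {"xyz": [0, 0, 1.0], "dr": [0, 0, 0], "fingers": 255}, {"xyz": [0, 0, 1.0], "dr": [0, 0, 0], "fingers": 255}, {"xyz": [0, 0, 1.0], "dr": [0, 0, 0], "fingers": 255}, {"xyz": [0, 0, 1.0], "dr": [0, 0, 0], "fingers": 255}])

```text
time: 43.45
position: [0.4847, 0.4179, 0.1009]
tcp_rot: [3.14, -0.001, -2.928]
ft_force: [0.3, 0.0, -1.2]
width: 0.0559
```

Call:
step_arm(moves=[{"xyz": [0, 0, 0.2], "dr": [0, 0, 0], "fingers": 255}, {"xyz": [0, 0, 0.4], "dr": [0, 0, 0], "fingers": 255}, {"xyz": [0, 0, 0.6], "dr": [0, 0, 0], "fingers": 255}, {"xyz": [0, 0, 0.8], "dr": [0, 0, 0], "fingers": 255}, {"xyz": [0, 0, 0.8], "dr": [0, 0, 0], "fingers": 255}, {"xyz": [0, 0, 0.8], "dr": [0, 0, 0], "fingers": 255}, {"xyz": [0, 0, 0.8], "dr": [0, 0, 0], "fingers": 255}, {"xyz": [0, 0, 0.8], "dr": [0, 0, 0], "fingers": 255}, {"xyz": [0, 0, 0.8], "dr": [0, 0, 0], "fingers": 255}, {"xyz": [0, 0, 0.8], "dr": [0, 0, 0], "fingers": 255}])

```text
time: 44.28
position: [0.4848, 0.4179, 0.1008]
tcp_rot: [3.14, -0.001, -2.928]
ft_force: [-2.4, -2.0, 4.7]
width: 0.0554
```

Resting at 100.8. Release and retreat.

Call:
step_arm(moves=[{"xyz": [0, 0, 0], "dr": [0, 0, 0], "fingers": 80}, {"xyz": [0, 0, 0], "dr": [0, 0, 0], "fingers": 50}, {"xyz": [0, 0, 0], "dr": [0, 0, 0], "fingers": 20}, {"xyz": [0, 0, 0], "dr": [0, 0, 0], "fingers": 10}, {"xyz": [0, 0, -2], "dr": [0, 0, 0], "fingers": 10}, {"xyz": [0, 0, -8], "dr": [0, 0, 0], "fingers": 0}, {"xyz": [0, 0, -25], "dr": [0, 0, 0], "fingers": 0}, {"xyz": [0, -10, -45], "dr": [0, 0, 0], "fingers": 0}, {"xyz": [0, -40, -60], "dr": [0, 0, 0], "fingers": 0}, {"xyz": [0, -75, -70], "dr": [0, 0, 0], "fingers": 0}])

```text
time: 45.12
position: [0.5004, 0.3472, 0.1731]
tcp_rot: [3.137, 0.002, -2.922]
ft_force: [0.3, -0.4, -0.2]
width: 0.0868
```

```bash
python3 w.py 530 0 170 180
```

```text
t 45.12 pos [500.4 347.2 173.1] rpy [ 1.7972e+02  1.3000e-01 -1.6744e+02] F [ 0.3 -0.4 -0.2] w 86.8 j [-0.47  0.42 -0.28  1.74  0.13  0.99  1.  ]
shift [  46.6 -345.4    1.3] dist 348.5 dr [0.06 0.02 2.51]
```

Call:
step_arm(moves=[{"xyz": [2, -18, 0], "dr": [0, 0, 0.2], "fingers": 0}, {"xyz": [7, -54, 0], "dr": [0, 0, 0.5], "fingers": 0}, {"xyz": [12, -92, 0], "dr": [0, 0, 0.8], "fingers": 0}, {"xyz": [17, -130, 0], "dr": [0, 0, 1.1], "fingers": 0}, {"xyz": [22, -168, 0], "dr": [0, 0, 1.4], "fingers": 0}, {"xyz": [27, -206, 0], "dr": [0, 0, 1.7], "fingers": 0}, {"xyz": [33, -244, 0], "dr": [0, 0, 2], "fingers": 0}, {"xyz": [38, -282, 0], "dr": [0, 0, 2.3], "fingers": 0}, {"xyz": [43, -315, 0], "dr": [0, 0, 2.5], "fingers": 0}, {"xyz": [46, -343, 0], "dr": [0, 0, 2.5], "fingers": 0}])

```text
time: 45.95
position: [0.5297, -0.0005, 0.1716]
tcp_rot: [3.137, 0.001, 3.139]
ft_force: [0.7, -0.6, -0.0]
width: 0.0865
```

```bash
python3 - <<'E'
from h import *
T={"lamp":(449,-200,20),"pile":(485,419,111)}
for n in("top","scene"):
    p,d=snap(n,"11")
    for k,X in T.items():
        print(k,end=" ");hpose(n,p,d,proj(n,np.array(X)/1000)[0],40 if n=="top" else 36)
E
python3 w.py 448.4 -200.8 90 178.9
```

```text
lamp top ctr [ 447.7 -202.4] yawM 0.3 rect [ 448.5 -201.8] -1.0 [118.4 110.3] z 20.9 area 1600 sd [28.7 37.5]
pile top ctr [483.  418.1] yawM 12.5 rect [483.4 418.2] 12.3 [118.5 110.9] z 111.1 area 1791 sd [28.9 37.5]
lamp scene ctr [ 455.3 -202.2] yawM 16.5 rect [ 448.3 -199.9] -1.5 [119.3 111.3] z 19.8 area 773 sd [28.3 35.6]
pile scene ctr [487.7 420.2] yawM 12.1 rect [486.1 419.1] 12.2 [118.8 110.5] z 109.8 area 1443 sd [28.9 37.5]
t 46.05 pos [530.3  -3.7 171.4] rpy [1.7985e+02 9.0000e-02 1.7950e+02] F [-0.4  0.5 -0.1] w 86.8 j [ 0.03  0.29 -0.12  1.93  0.04  0.92  1.45]
shift [  80.3 -198.    80.8] dist 228.4 dr [0.03 0.02 0.12]
```

View pics/scene11.png

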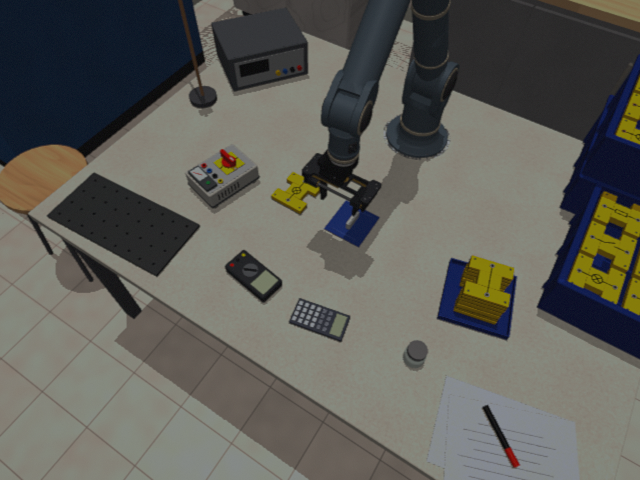

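Call:
step_arm(moves=[{"xyz": [6, -15, 2], "dr": [0, 0, 0], "fingers": 0}, {"xyz": [18, -45, 6], "dr": [0, 0, 0], "fingers": 0}, {"xyz": [31, -77, 12], "dr": [0, 0, 0], "fingers": 0}, {"xyz": [44, -109, 22], "dr": [0, 0, 0], "fingers": 0}, {"xyz": [57, -140, 36], "dr": [0, 0, 0], "fingers": 0}, {"xyz": [68, -168, 52], "dr": [0, 0, 0.1], "fingers": 0}, {"xyz": [76, -187, 66], "dr": [0, 0, 0.1], "fingers": 0}, {"xyz": [80, -197, 76], "dr": [0, 0, 0.1], "fingers": 0}, {"xyz": [80, -198, 81], "dr": [0, 0, 0.1], "fingers": 0}, {"xyz": [80, -198, 81], "dr": [0, 0, 0.1], "fingers": 0}])

```text
time: 46.88
position: [0.4487, -0.1997, 0.089]
tcp_rot: [3.138, 0.0, 3.125]
ft_force: [1.1, -0.1, -0.8]
width: 0.0871
```

```bash
python3 w.py 448.4 -200.8 3 178.8
```

```text
t 46.88 pos [ 448.7 -199.7   89. ] rpy [1.7977e+02 2.0000e-02 1.7902e+02] F [ 1.1 -0.1 -0.8] w 87.1 j [ 0.36  0.35 -0.03  2.09  0.01  0.71  1.88]
shift [ 0.3 -1.5 86. ] dist 86.0 dr [0.05 0.   0.04]
```

Call:
step_arm(moves=[{"xyz": [0, -1, 8], "dr": [0, 0, 0], "fingers": 0}, {"xyz": [0, -1.5, 21], "dr": [0, 0, 0], "fingers": 0}, {"xyz": [0, -1.5, 35], "dr": [0, 0, 0], "fingers": 0}, {"xyz": [0, -1.5, 49], "dr": [0, 0, 0], "fingers": 0}, {"xyz": [0, -1.5, 61], "dr": [0, 0, 0], "fingers": 0}, {"xyz": [0, -1.5, 71], "dr": [0, 0, 0], "fingers": 0}, {"xyz": [0, -1.5, 79], "dr": [0, 0, 0], "fingers": 0}, {"xyz": [0, -1.5, 84], "dr": [0, 0, 0], "fingers": 0}, {"xyz": [0, -1.5, 86], "dr": [0, 0, 0], "fingers": 0}, {"xyz": [0, -1.5, 86.5], "dr": [0, 0, 0], "fingers": 0}], newtons=8)

```text
time: 47.72
position: [0.449, -0.2006, 0.0023]
tcp_rot: [3.137, 0.0, 3.125]
ft_force: [-0.4, 0.0, 0.3]
width: 0.0869
```

Call:
step_arm(moves=[{"xyz": [0, 0, 0], "dr": [0, 0, 0], "fingers": 60}, {"xyz": [0, 0, 0], "dr": [0, 0, 0], "fingers": 90}, {"xyz": [0, 0, 0], "dr": [0, 0, 0], "fingers": 120}, {"xyz": [0, 0, 0], "dr": [0, 0, 0], "fingers": 160}, {"xyz": [0, 0, 0], "dr": [0, 0, 0], "fingers": 200}, {"xyz": [0, 0, 0], "dr": [0, 0, 0], "fingers": 255}, {"xyz": [0, 0, 0], "dr": [0, 0, 0], "fingers": 255}, {"xyz": [0, 0, 0], "dr": [0, 0, 0], "fingers": 255}, {"xyz": [0, 0, 0], "dr": [0, 0, 0], "fingers": 255}, {"xyz": [0, 0, 0], "dr": [0, 0, 0], "fingers": 255}], newtons=12)

```text
time: 48.55
position: [0.4492, -0.2009, 0.0025]
tcp_rot: [3.138, 0.001, 3.125]
ft_force: [-0.9, -1.3, 3.4]
width: 0.056
```

```bash
python3 w.py 520 -60 160 182
```

```text
t 48.55 pos [ 449.2 -200.9    2.5] rpy [1.7979e+02 5.0000e-02 1.7903e+02] F [-0.9 -1.3  3.4] w 56.0 j [ 0.36  0.5  -0.02  2.14  0.01  0.51  1.88]
shift [ -68.6  142.6 -156.9] dist 222.9 dr [ 0.04  0.01 -0.59]
```

Call:
step_arm(moves=[{"xyz": [0, 0, -2], "dr": [0, 0, 0], "fingers": 255}, {"xyz": [0, 0, -6], "dr": [0, 0, 0], "fingers": 255}, {"xyz": [0, 0, -14], "dr": [0, 0, 0], "fingers": 255}, {"xyz": [0, 0, -28], "dr": [0, 0, 0], "fingers": 255}, {"xyz": [-4, 8, -50], "dr": [0, 0, 0], "fingers": 255}, {"xyz": [-12, 25, -75], "dr": [0, 0, 0], "fingers": 255}, {"xyz": [-22, 45, -100], "dr": [0, 0, -0.1], "fingers": 255}, {"xyz": [-34, 70, -125], "dr": [0, 0, -0.3], "fingers": 255}, {"xyz": [-48, 100, -145], "dr": [0, 0, -0.5], "fingers": 255}, {"xyz": [-65, 135, -157], "dr": [0, 0, -0.6], "fingers": 255}], newtons=15)

```text
time: 49.38
position: [0.5168, -0.0678, 0.1631]
tcp_rot: [3.139, 0.004, -3.108]
ft_force: [1.2, -0.8, -2.2]
width: 0.0554
```

```bash
python3 w.py 510 300 162 190
```

```text
t 49.38 pos [516.8 -67.8 163.1] rpy [ 179.87    0.24 -178.09] F [ 1.2 -0.8 -2.2] w 55.4 j [ 0.12  0.28 -0.08  1.96  0.03  0.89  1.63]
shift [ -5.4 367.8   2. ] dist 367.8 dr [ 0.02  0.05 -1.62]
```

Call:
step_arm(moves=[{"xyz": [0, 22, 0], "dr": [0, 0, -0.1], "fingers": 255}, {"xyz": [-1, 58, 0], "dr": [0, 0, -0.3], "fingers": 255}, {"xyz": [-1, 96, 0], "dr": [0, 0, -0.5], "fingers": 255}, {"xyz": [-2, 134, 0], "dr": [0, 0, -0.7], "fingers": 255}, {"xyz": [-3, 172, 0], "dr": [0, 0, -0.9], "fingers": 255}, {"xyz": [-3, 210, 0], "dr": [0, 0, -1.1], "fingers": 255}, {"xyz": [-4, 248, 0], "dr": [0, 0, -1.3], "fingers": 255}, {"xyz": [-4, 286, 0], "dr": [0, 0, -1.5], "fingers": 255}, {"xyz": [-5, 324, 0], "dr": [0, 0, -1.6], "fingers": 255}, {"xyz": [-5, 360, 0], "dr": [0, 0, -1.6], "fingers": 255}])

```text
time: 50.22
position: [0.509, 0.2941, 0.1643]
tcp_rot: [3.14, 0.004, -2.968]
ft_force: [0.3, -0.4, -2.0]
width: 0.0563
```

```bash
python3 w.py 485.2 417.9 142 192.3
```

```text
t 50.22 pos [509.  294.1 164.3] rpy [ 179.9     0.23 -170.04] F [ 0.3 -0.4 -2. ] w 56.3 j [-0.41  0.4  -0.24  1.8   0.11  0.95  1.05]
shift [  2.1 126.   22.5] dist 128.0 dr [ 0.02  0.05 -0.47]
```

Call:
step_arm(moves=[{"xyz": [0, 14, 0], "dr": [0, 0, -0.1], "fingers": 255}, {"xyz": [0, 34, 0], "dr": [0, 0.1, -0.2], "fingers": 255}, {"xyz": [1, 56, 0], "dr": [0, 0.1, -0.3], "fingers": 255}, {"xyz": [1, 78, 3], "dr": [0, 0.1, -0.4], "fingers": 255}, {"xyz": [2, 98, 8], "dr": [0, 0.1, -0.5], "fingers": 255}, {"xyz": [2, 113, 14], "dr": [0, 0.1, -0.5], "fingers": 255}, {"xyz": [2, 123, 19], "dr": [0, 0.1, -0.5], "fingers": 255}, {"xyz": [2, 126, 22], "dr": [0, 0.1, -0.5], "fingers": 255}, {"xyz": [2, 126, 22.5], "dr": [0, 0.1, -0.5], "fingers": 255}, {"xyz": [2, 126, 22.5], "dr": [0, 0.1, -0.5], "fingers": 255}])

```text
time: 51.05
position: [0.4857, 0.4164, 0.1415]
tcp_rot: [-3.141, -0.005, -2.925]
ft_force: [0.9, -0.3, -2.6]
width: 0.0556
```

```bash
python3 w.py 485.2 417.9 116 192.3
```

```text
t 51.05 pos [485.7 416.4 141.5] rpy [-179.99   -0.31 -167.61] F [ 0.9 -0.3 -2.6] w 55.6 j [-0.58  0.5  -0.26  1.69  0.15  0.97  0.89]
shift [ 0.   1.6 25.5] dist 25.5 dr [-0.   -0.06  0.02]
```

Call:
step_arm(moves=[{"xyz": [0, 0.5, 3], "dr": [0, 0, 0], "fingers": 255}, {"xyz": [0, 1, 7], "dr": [0, -0.05, 0], "fingers": 255}, {"xyz": [0, 1.6, 11], "dr": [0, -0.05, 0], "fingers": 255}, {"xyz": [0, 1.6, 15], "dr": [0, -0.05, 0], "fingers": 255}, {"xyz": [0, 1.6, 19], "dr": [0, -0.05, 0], "fingers": 255}, {"xyz": [0, 1.6, 22], "dr": [0, -0.05, 0], "fingers": 255}, {"xyz": [0, 1.6, 24], "dr": [0, -0.05, 0], "fingers": 255}, {"xyz": [0, 1.6, 25], "dr": [0, -0.05, 0], "fingers": 255}, {"xyz": [0, 1.6, 25.5], "dr": [0, -0.05, 0], "fingers": 255}, {"xyz": [0, 1.6, 25.5], "dr": [0, -0.05, 0], "fingers": 255}])

```text
time: 51.88
position: [0.4852, 0.418, 0.116]
tcp_rot: [-3.142, -0.001, -2.925]
ft_force: [-0.1, 0.1, -1.6]
width: 0.0559
```

Call:
step_arm(moves=[{"xyz": [0, 0, 0.3], "dr": [0, 0, 0], "fingers": 255}, {"xyz": [0, 0, 0.6], "dr": [0, 0, 0], "fingers": 255}, {"xyz": [0, 0, 0.9], "dr": [0, 0, 0], "fingers": 255}, {"xyz": [0, 0, 1.2], "dr": [0, 0, 0], "fingers": 255}, {"xyz": [0, 0, 1.5], "dr": [0, 0, 0], "fingers": 255}, {"xyz": [0, 0, 1.8], "dr": [0, 0, 0], "fingers": 255}, {"xyz": [0, 0, 2], "dr": [0, 0, 0], "fingers": 255}, {"xyz": [0, 0, 2], "dr": [0, 0, 0], "fingers": 255}, {"xyz": [0, 0, 2], "dr": [0, 0, 0], "fingers": 255}, {"xyz": [0, 0, 2], "dr": [0, 0, 0], "fingers": 255}])

```text
time: 52.72
position: [0.4853, 0.418, 0.114]
tcp_rot: [-3.142, -0.001, -2.925]
ft_force: [0.9, 0.0, -1.4]
width: 0.0559
```

Call:
step_arm(moves=[{"xyz": [0, 0, 0.2], "dr": [0, 0, 0], "fingers": 255}, {"xyz": [0, 0, 0.4], "dr": [0, 0, 0], "fingers": 255}, {"xyz": [0, 0, 0.6], "dr": [0, 0, 0], "fingers": 255}, {"xyz": [0, 0, 0.8], "dr": [0, 0, 0], "fingers": 255}, {"xyz": [0, 0, 1.0], "dr": [0, 0, 0], "fingers": 255}, {"xyz": [0, 0, 1.0], "dr": [0, 0, 0], "fingers": 255}, {"xyz": [0, 0, 1.0], "dr": [0, 0, 0], "fingers": 255}, {"xyz": [0, 0, 1.0], "dr": [0, 0, 0], "fingers": 255}, {"xyz": [0, 0, 1.0], "dr": [0, 0, 0], "fingers": 255}, {"xyz": [0, 0, 1.0], "dr": [0, 0, 0], "fingers": 255}])

```text
time: 53.55
position: [0.4853, 0.418, 0.1131]
tcp_rot: [3.142, -0.001, -2.925]
ft_force: [-0.4, -1.4, -0.5]
width: 0.0558
```

Call:
step_arm(moves=[{"xyz": [0, 0, 0.2], "dr": [0, 0, 0], "fingers": 255}, {"xyz": [0, 0, 0.4], "dr": [0, 0, 0], "fingers": 255}, {"xyz": [0, 0, 0.5], "dr": [0, 0, 0], "fingers": 255}, {"xyz": [0, 0, 0.5], "dr": [0, 0, 0], "fingers": 255}, {"xyz": [0, 0, 0.5], "dr": [0, 0, 0], "fingers": 255}, {"xyz": [0, 0, 0.5], "dr": [0, 0, 0], "fingers": 255}, {"xyz": [0, 0, 0.5], "dr": [0, 0, 0], "fingers": 255}, {"xyz": [0, 0, 0.5], "dr": [0, 0, 0], "fingers": 255}, {"xyz": [0, 0, 0.5], "dr": [0, 0, 0], "fingers": 255}, {"xyz": [0, 0, 0.5], "dr": [0, 0, 0], "fingers": 255}])

```text
time: 54.38
position: [0.4853, 0.4181, 0.113]
tcp_rot: [3.141, -0.001, -2.925]
ft_force: [-1.6, -3.1, 4.4]
width: 0.0562
```

Resting. Release, retreat.

Call:
step_arm(moves=[{"xyz": [0, 0, 0], "dr": [0, 0, 0], "fingers": 80}, {"xyz": [0, 0, 0], "dr": [0, 0, 0], "fingers": 50}, {"xyz": [0, 0, 0], "dr": [0, 0, 0], "fingers": 20}, {"xyz": [0, 0, 0], "dr": [0, 0, 0], "fingers": 10}, {"xyz": [0, 0, -2], "dr": [0, 0, 0], "fingers": 10}, {"xyz": [0, 0, -8], "dr": [0, 0, 0], "fingers": 0}, {"xyz": [0, 0, -25], "dr": [0, 0, 0], "fingers": 0}, {"xyz": [0, -10, -45], "dr": [0, 0, 0], "fingers": 0}, {"xyz": [0, -40, -55], "dr": [0, 0, 0], "fingers": 0}, {"xyz": [0, -75, -60], "dr": [0, 0, 0], "fingers": 0}])

```text
time: 55.22
position: [0.5014, 0.3477, 0.1756]
tcp_rot: [3.138, 0.003, -2.92]
ft_force: [1.9, 0.2, -0.3]
width: 0.0869
```

```bash
python3 w.py 560 160 170 180
```

```text
t 55.22 pos [501.4 347.7 175.6] rpy [ 179.79    0.19 -167.32] F [ 1.9  0.2 -0.3] w 86.9 j [-0.48  0.42 -0.26  1.74  0.12  1.    1.01]
shift [ -16. -196.    5.] dist 196.8 dr [0.05 0.03 2.54]
```

Call:
step_arm(moves=[{"xyz": [-1, -18, 0], "dr": [0, 0, 0.2], "fingers": 0}, {"xyz": [-4, -50, 0], "dr": [0, 0, 0.5], "fingers": 0}, {"xyz": [-7, -80, 0], "dr": [0, 0, 0.9], "fingers": 0}, {"xyz": [-9, -110, 0], "dr": [0, 0, 1.3], "fingers": 0}, {"xyz": [-11, -140, 0], "dr": [0, 0, 1.7], "fingers": 0}, {"xyz": [-13, -165, 0], "dr": [0, 0, 2.1], "fingers": 0}, {"xyz": [-15, -185, 0], "dr": [0, 0, 2.5], "fingers": 0}, {"xyz": [-16, -195, 0], "dr": [0, 0, 2.5], "fingers": 0}, {"xyz": [-16, -196, 0], "dr": [0, 0, 2.5], "fingers": 0}, {"xyz": [-16, -196, 0], "dr": [0, 0, 2.5], "fingers": 0}])

```text
time: 56.05
position: [0.5599, 0.1609, 0.175]
tcp_rot: [3.136, 0.002, -3.138]
ft_force: [-0.4, 0.0, 0.7]
width: 0.0872
```

```bash
python3 - <<'E'
from h import *
for n in("top","scene"):
    p,d=snap(n,"12")
    print("pile",end=" ");hpose(n,p,d,proj(n,np.array([485,418,131])/1000)[0],42 if n=="top" else 36)
    h=hsv(p);P=np.zeros((480,640,3));v,u=np.nonzero(d>0);P[v,u]=pts(n,d,d>0)*1000
    near=np.hypot(P[...,0]-450,P[...,1])<85
    g=near&(h[...,1]<80)&(h[...,2]>80)&(P[...,2]>22)&(P[...,2]<45)
    w=ray(n,np.argwhere(g)[:,::-1],.032)[:,:2]*1000
    print("grip",g.sum(),cv2.minAreaRect(w.astype(np.float32)))
    b=near&(h[...,0]>100)&(h[...,0]<130)&(h[...,1]>120)&(P[...,2]<16)|g
    w=ray(n,np.argwhere(b)[:,::-1],.006)[:,:2]*1000
    print("plate",b.sum(),cv2.minAreaRect(w.astype(np.float32)))
E
python3 w.py 450 0.5 140 180
```

```text
pile top ctr [482.5 417.7] yawM 13.5 rect [482.9 417.8] 12.6 [118.6 110.1] z 131.2 area 1843 sd [28.8 37.4]
grip 121 ((449.0533752441406, 1.9744024276733398), (58.42605209350586, 12.747745513916016), 1.4746668338775635)
plate 2200 ((450.6568298339844, 1.1606941223144531), (119.0440673828125, 127.49533081054688), 89.3858871459961)
pile scene ctr [487.2 420.1] yawM 12.2 rect [485.6 419.1] 12.2 [118.9 110.8] z 129.9 area 1485 sd [29.1 37.5]
grip 52 ((456.7385559082031, 4.49297571182251), (12.448314666748047, 47.9505729675293), 89.68464660644531)
plate 991 ((452.1185607910156, 4.55767822265625), (119.49400329589844, 125.36195373535156), 89.91439056396484)
t 56.15 pos [559.4 162.3 175. ] rpy [ 1.7967e+02  1.2000e-01 -1.7964e+02] F [ 0.2  0.8 -0.9] w 87.2 j [-0.22  0.37 -0.17  1.81  0.07  0.97  1.16]
shift [ 110.5 -161.3   33.8] dist 198.5 dr [0.07 0.02 0.07]
```

View pics/top12.png

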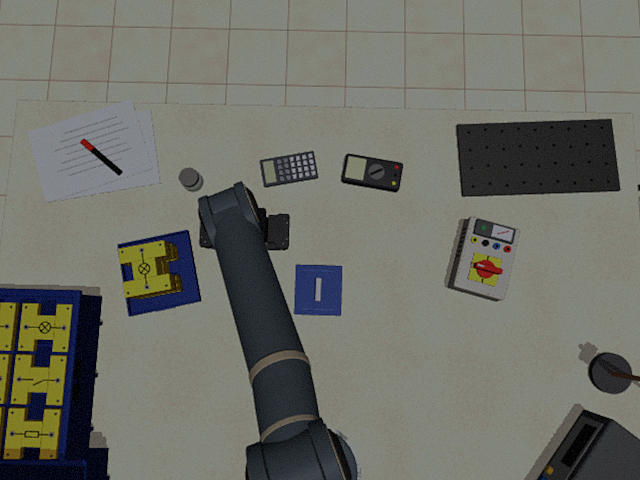

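View pics/scene12.png

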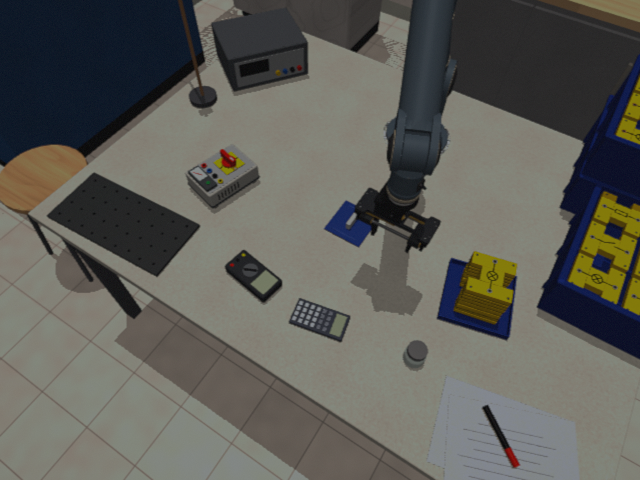

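Call:
step_arm(moves=[{"xyz": [8, -12, 0], "dr": [0, 0, 0], "fingers": 0}, {"xyz": [25, -36, 2], "dr": [0, 0, 0], "fingers": 0}, {"xyz": [44, -64, 6], "dr": [0, 0, 0], "fingers": 0}, {"xyz": [63, -92, 12], "dr": [0, 0, 0], "fingers": 0}, {"xyz": [81, -118, 20], "dr": [0, 0, 0], "fingers": 0}, {"xyz": [96, -140, 28], "dr": [0, 0, 0.1], "fingers": 0}, {"xyz": [106, -154, 32], "dr": [0, 0, 0.1], "fingers": 0}, {"xyz": [110, -160, 34], "dr": [0.1, 0, 0.1], "fingers": 0}, {"xyz": [110, -161, 34], "dr": [0.1, 0, 0.1], "fingers": 0}, {"xyz": [110, -161, 34], "dr": [0.1, 0, 0.1], "fingers": 0}])

```text
time: 56.98
position: [0.4511, 0.0018, 0.1403]
tcp_rot: [-3.139, 0.003, 3.141]
ft_force: [-0.0, -0.0, -0.8]
width: 0.0872
```

```bash
python3 w.py 450.6 0.8 11.5 179.8
```

```text
t 56.98 pos [451.1   1.8 140.3] rpy [-179.86    0.19  179.95] F [-0.  -0.  -0.8] w 87.2 j [ 0.01  0.21 -0.12  2.13  0.04  0.8   1.43]
shift [  0.9  -0.7 128.8] dist 128.8 dr [-0.03  0.04  0.03]
```

Call:
step_arm(moves=[{"xyz": [0, 0, 10], "dr": [0, 0, 0], "fingers": 0}, {"xyz": [0, 0, 28], "dr": [0, 0, 0], "fingers": 0}, {"xyz": [0.5, -0.5, 48], "dr": [0, 0, 0], "fingers": 0}, {"xyz": [0.5, -0.5, 68], "dr": [0, 0, 0], "fingers": 0}, {"xyz": [1, -0.5, 86], "dr": [0, 0, 0], "fingers": 60}, {"xyz": [1, -0.5, 102], "dr": [0, 0, 0], "fingers": 120}, {"xyz": [1, -0.5, 115], "dr": [0, 0, 0], "fingers": 140}, {"xyz": [1, -0.5, 123], "dr": [0, 0, 0], "fingers": 140}, {"xyz": [1, -0.5, 127.5], "dr": [0, 0, 0], "fingers": 140}, {"xyz": [1, -0.5, 129], "dr": [0, 0, 0], "fingers": 160}], newtons=10)

```text
time: 57.82
position: [0.4506, 0.0018, 0.0105]
tcp_rot: [-3.139, 0.003, -3.141]
ft_force: [0.3, -0.6, 0.5]
width: 0.0552
```

Call:
step_arm(moves=[{"xyz": [0, 0, 0], "dr": [0, 0, 0], "fingers": 180}, {"xyz": [0, 0, 0], "dr": [0, 0, 0], "fingers": 210}, {"xyz": [0, 0, 0], "dr": [0, 0, 0], "fingers": 255}, {"xyz": [0, 0, 0], "dr": [0, 0, 0], "fingers": 255}, {"xyz": [0, 0, 0], "dr": [0, 0, 0], "fingers": 255}, {"xyz": [0, 0, 0], "dr": [0, 0, 0], "fingers": 255}, {"xyz": [0, 0, 0], "dr": [0, 0, 0], "fingers": 255}, {"xyz": [0, 0, 0], "dr": [0, 0, 0], "fingers": 255}, {"xyz": [0, 0, 0], "dr": [0, 0, 0], "fingers": 255}, {"xyz": [0, 0, 0], "dr": [0, 0, 0], "fingers": 255}], newtons=15)

```text
time: 58.65
position: [0.4508, 0.0017, 0.0108]
tcp_rot: [-3.139, 0.003, -3.141]
ft_force: [-0.6, 0.2, 5.6]
width: 0.0141
```

```bash
python3 w.py 500 120 190 184
```

```text
t 58.65 pos [450.8   1.7  10.8] rpy [-1.7987e+02  1.7000e-01 -1.7999e+02] F [-0.6  0.2  5.6] w 14.1 j [-0.02  0.44 -0.1   2.23  0.09  0.48  1.38]
shift [ -49.8  117.9 -179.3] dist 220.3 dr [-0.03  0.03 -0.8 ]
```

Call:
step_arm(moves=[{"xyz": [0, 0, -2], "dr": [0, 0, 0], "fingers": 255}, {"xyz": [0, 0, -6], "dr": [0, 0, 0], "fingers": 255}, {"xyz": [0, 0, -14], "dr": [0, 0, 0], "fingers": 255}, {"xyz": [0, 0, -28], "dr": [0, 0, 0], "fingers": 255}, {"xyz": [-4, 5, -50], "dr": [0, 0, 0], "fingers": 255}, {"xyz": [-12, 18, -76], "dr": [0, 0, -0.1], "fingers": 255}, {"xyz": [-20, 36, -105], "dr": [0, 0, -0.2], "fingers": 255}, {"xyz": [-28, 58, -132], "dr": [0, 0, -0.4], "fingers": 255}, {"xyz": [-38, 80, -158], "dr": [0, 0, -0.6], "fingers": 255}, {"xyz": [-46, 105, -178], "dr": [0, 0, -0.8], "fingers": 255}], newtons=20)

```text
time: 59.48
position: [0.497, 0.1075, 0.1916]
tcp_rot: [-3.139, 0.006, -3.072]
ft_force: [1.3, 0.2, -2.5]
width: 0.0137
```

```bash
python3 w.py 487 400 185 192.3
```

```text
t 59.48 pos [497.  107.5 191.6] rpy [-179.85    0.32 -176.01] F [ 1.3  0.2 -2.5] w 13.7 j [-0.15  0.24 -0.17  1.95  0.05  0.95  1.29]
shift [-10.3 292.5   5.9] dist 292.7 dr [-0.03  0.06 -1.66]
```

Call:
step_arm(moves=[{"xyz": [-1, 16, 0], "dr": [0, 0, -0.1], "fingers": 255}, {"xyz": [-2, 46, 0], "dr": [0, 0, -0.3], "fingers": 255}, {"xyz": [-3, 80, 0], "dr": [0, 0, -0.5], "fingers": 255}, {"xyz": [-4, 114, 0], "dr": [0, 0, -0.7], "fingers": 255}, {"xyz": [-5, 150, 0], "dr": [0, 0, -0.9], "fingers": 255}, {"xyz": [-6, 186, 0], "dr": [0, 0, -1.1], "fingers": 255}, {"xyz": [-8, 222, 2], "dr": [0, 0, -1.3], "fingers": 255}, {"xyz": [-9, 256, 4], "dr": [0, 0, -1.5], "fingers": 255}, {"xyz": [-10, 282, 6], "dr": [0, 0, -1.6], "fingers": 255}, {"xyz": [-10, 292, 6], "dr": [0, 0, -1.65], "fingers": 255}])

```text
time: 60.32
position: [0.4842, 0.4044, 0.1846]
tcp_rot: [-3.141, 0.004, -2.922]
ft_force: [0.2, -0.1, -2.6]
width: 0.0139
```

```bash
python3 w.py 484.7 417.9 146 192.3
```

```text
t 60.32 pos [484.2 404.4 184.6] rpy [-179.98    0.22 -167.41] F [ 0.2 -0.1 -2.6] w 13.9 j [-0.55  0.45 -0.29  1.68  0.15  1.04  0.9 ]
shift [-3.3 13.1 38.6] dist 40.9 dr [-0.    0.04  0.06]
```

Call:
step_arm(moves=[{"xyz": [-1, 4, 3], "dr": [0, 0, 0], "fingers": 255}, {"xyz": [-2, 9, 8], "dr": [0, 0, 0.05], "fingers": 255}, {"xyz": [-3.3, 13, 14], "dr": [0, 0.05, 0.05], "fingers": 255}, {"xyz": [-3.3, 13, 20], "dr": [0, 0.05, 0.05], "fingers": 255}, {"xyz": [-3.3, 13, 26], "dr": [0, 0.05, 0.05], "fingers": 255}, {"xyz": [-3.3, 13, 31], "dr": [0, 0.05, 0.05], "fingers": 255}, {"xyz": [-3.3, 13, 35], "dr": [0, 0.05, 0.05], "fingers": 255}, {"xyz": [-3.3, 13, 37], "dr": [0, 0.05, 0.05], "fingers": 255}, {"xyz": [-3.3, 13, 38], "dr": [0, 0.05, 0.05], "fingers": 255}, {"xyz": [-3.3, 13, 38.5], "dr": [0, 0.05, 0.05], "fingers": 255}])

```text
time: 61.15
position: [0.4848, 0.4177, 0.1461]
tcp_rot: [-3.141, -0.0, -2.927]
ft_force: [0.4, 0.3, -2.3]
width: 0.0137
```

```bash
python3 w.py 484.7 417.9 143 192.3
```

```text
t 61.15 pos [484.8 417.7 146.1] rpy [-1.7998e+02 -2.0000e-02 -1.6768e+02] F [ 0.4  0.3 -2.3] w 13.7 j [-0.57  0.5  -0.28  1.69  0.16  0.98  0.87]
shift [0.1 0.2 3.1] dist 3.1 dr [-0. -0.  0.]
```

Call:
step_arm(moves=[{"xyz": [0, 0.2, 0.4], "dr": [0, 0, 0], "fingers": 255}, {"xyz": [0, 0.2, 0.8], "dr": [0, 0, 0], "fingers": 255}, {"xyz": [0, 0.2, 1.2], "dr": [0, 0, 0], "fingers": 255}, {"xyz": [0, 0.2, 1.6], "dr": [0, 0, 0], "fingers": 255}, {"xyz": [0, 0.2, 2], "dr": [0, 0, 0], "fingers": 255}, {"xyz": [0, 0.2, 2.4], "dr": [0, 0, 0], "fingers": 255}, {"xyz": [0, 0.2, 2.8], "dr": [0, 0, 0], "fingers": 255}, {"xyz": [0, 0.2, 3], "dr": [0, 0, 0], "fingers": 255}, {"xyz": [0, 0.2, 3], "dr": [0, 0, 0], "fingers": 255}, {"xyz": [0, 0.2, 3], "dr": [0, 0, 0], "fingers": 255}])

```text
time: 61.98
position: [0.4848, 0.4179, 0.143]
tcp_rot: [-3.141, -0.001, -2.927]
ft_force: [0.4, -0.3, -2.5]
width: 0.0137
```

Call:
step_arm(moves=[{"xyz": [0, 0, 0.2], "dr": [0, 0, 0], "fingers": 255}, {"xyz": [0, 0, 0.4], "dr": [0, 0, 0], "fingers": 255}, {"xyz": [0, 0, 0.6], "dr": [0, 0, 0], "fingers": 255}, {"xyz": [0, 0, 0.8], "dr": [0, 0, 0], "fingers": 255}, {"xyz": [0, 0, 1], "dr": [0, 0, 0], "fingers": 255}, {"xyz": [0, 0, 1], "dr": [0, 0, 0], "fingers": 255}, {"xyz": [0, 0, 1], "dr": [0, 0, 0], "fingers": 255}, {"xyz": [0, 0, 1], "dr": [0, 0, 0], "fingers": 255}, {"xyz": [0, 0, 1], "dr": [0, 0, 0], "fingers": 255}, {"xyz": [0, 0, 1], "dr": [0, 0, 0], "fingers": 255}])

```text
time: 62.82
position: [0.4848, 0.4179, 0.1421]
tcp_rot: [-3.141, -0.0, -2.927]
ft_force: [0.8, -0.1, -2.0]
width: 0.0141
```

Call:
step_arm(moves=[{"xyz": [0, 0, 0.2], "dr": [0, 0, 0], "fingers": 255}, {"xyz": [0, 0, 0.4], "dr": [0, 0, 0], "fingers": 255}, {"xyz": [0, 0, 0.6], "dr": [0, 0, 0], "fingers": 255}, {"xyz": [0, 0, 0.8], "dr": [0, 0, 0], "fingers": 255}, {"xyz": [0, 0, 1], "dr": [0, 0, 0], "fingers": 255}, {"xyz": [0, 0, 1], "dr": [0, 0, 0], "fingers": 255}, {"xyz": [0, 0, 1], "dr": [0, 0, 0], "fingers": 255}, {"xyz": [0, 0, 1], "dr": [0, 0, 0], "fingers": 255}, {"xyz": [0, 0, 1], "dr": [0, 0, 0], "fingers": 255}, {"xyz": [0, 0, 1], "dr": [0, 0, 0], "fingers": 255}])

```text
time: 63.65
position: [0.4848, 0.4179, 0.1413]
tcp_rot: [-3.141, -0.0, -2.927]
ft_force: [-0.7, -0.2, 1.9]
width: 0.0138
```

Call:
step_arm(moves=[{"xyz": [0, 0, 0], "dr": [0, 0, 0], "fingers": 200}, {"xyz": [0, 0, 0], "dr": [0, 0, 0], "fingers": 120}, {"xyz": [0, 0, 0], "dr": [0, 0, 0], "fingers": 60}, {"xyz": [0, 0, 0], "dr": [0, 0, 0], "fingers": 30}, {"xyz": [0, 0, -2], "dr": [0, 0, 0], "fingers": 0}, {"xyz": [0, 0, -8], "dr": [0, 0, 0], "fingers": 0}, {"xyz": [0, 0, -22], "dr": [0, 0, 0], "fingers": 0}, {"xyz": [0, 0, -45], "dr": [0, 0, 0], "fingers": 0}, {"xyz": [0, -15, -65], "dr": [0, 0, 0], "fingers": 0}, {"xyz": [0, -40, -75], "dr": [0, 0, 0], "fingers": 0}])

```text
time: 64.48
position: [0.4927, 0.3828, 0.2197]
tcp_rot: [3.137, 0.004, -2.921]
ft_force: [0.9, -0.2, 0.1]
width: 0.0706
```

Call:
step_arm(moves=[{"xyz": [0, -30, 0], "dr": [0, 0, 0], "fingers": 0}, {"xyz": [0, -65, 0], "dr": [0, 0, 0], "fingers": 0}, {"xyz": [0, -100, 0], "dr": [0, 0, 0], "fingers": 0}, {"xyz": [0, -135, 0], "dr": [0, 0, 0], "fingers": 0}, {"xyz": [0, -170, 0], "dr": [0, 0, 0], "fingers": 0}, {"xyz": [0, -205, 0], "dr": [0, 0, 0], "fingers": 0}, {"xyz": [0, -235, 0], "dr": [0, 0, 0], "fingers": 0}, {"xyz": [0, -255, 0], "dr": [0, 0, 0], "fingers": 0}, {"xyz": [0, -260, 0], "dr": [0, 0, 0], "fingers": 0}, {"xyz": [0, -260, 0], "dr": [0, 0, 0], "fingers": 0}])

```text
time: 65.32
position: [0.5501, 0.1275, 0.219]
tcp_rot: [3.137, 0.004, -2.925]
ft_force: [0.9, -1.0, -0.2]
width: 0.0868
```

```bash
python3 - <<'E'
from h import *
st()
for n in("top","scene"):
    p,d=snap(n,"13")
    h=hsv(p);P=np.zeros((480,640,3));v,u=np.nonzero(d>0);P[v,u]=pts(n,d,d>0)*1000
    near=np.hypot(P[...,0]-484,P[...,1]-418)<90
    b=near&(P[...,2]>126)
    print("z",np.median(P[...,2][b]))
    g=near&(h[...,1]<80)&(h[...,2]>80)&(P[...,2]>145)
    w=ray(n,np.argwhere(g)[:,::-1],.162)[:,:2]*1000;print("grip",cv2.minAreaRect(w.astype(np.float32)))
    b=near&(P[...,2]>129)&(P[...,2]<145)&(h[...,0]>100)&(h[...,0]<130)
    b=cv2.morphologyEx(b.astype(np.uint8),cv2.MORPH_OPEN,np.ones((3,3)))
    w=ray(n,np.argwhere(b)[:,::-1],.1365)[:,:2]*1000;print("plate",cv2.minAreaRect(w.astype(np.float32)))
    x0,y0=(100,220) if n=="top" else (425,230)
    cv2.imwrite(f"pics/c13{n}.png",cv2.resize(p[y0:y0+110,x0:x0+120],None,fx=5,fy=5,interpolation=cv2.INTER_NEAREST)[:,:,::-1])
E
```

```text
t 65.32 pos [550.1 127.5 219. ] rpy [ 179.76    0.25 -167.57] F [ 0.9 -1.  -0.2] w 86.8 j [-0.13  0.3  -0.21  1.8   0.07  1.04  1.42]
z 137.3105860705408
grip ((500.1397399902344, 432.9446105957031), (98.53519439697266, 36.40088653564453), 42.078216552734375)
plate ((482.6305847167969, 418.09075927734375), (129.70761108398438, 121.92041778564453), 12.382648468017578)
z 136.0313439333595
grip ((486.03070068359375, 419.7188720703125), (59.8974609375, 14.73784065246582), 12.587289810180664)
plate ((485.86328125, 420.37335205078125), (131.2371063232422, 121.6109390258789), 12.00352668762207)
```

View pics/c13top.png

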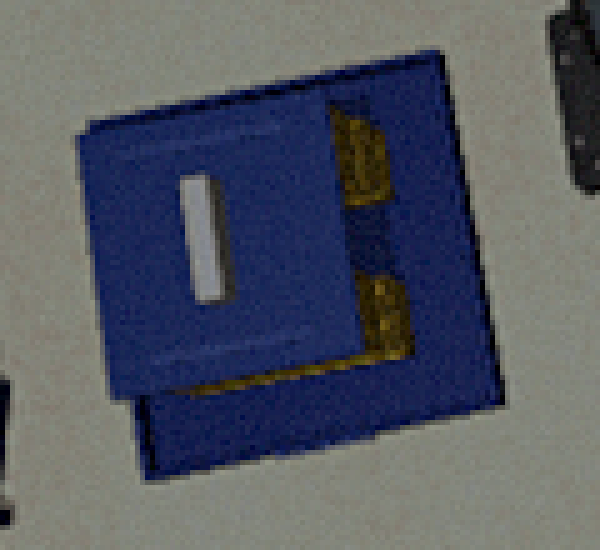

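View pics/c13scene.png

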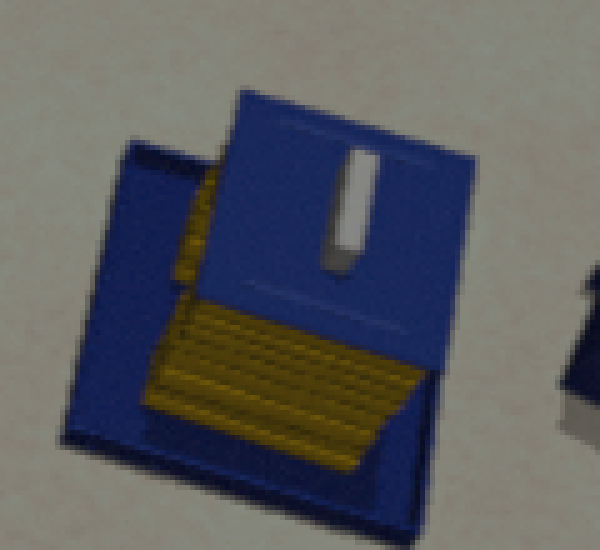

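View pics/top13.png

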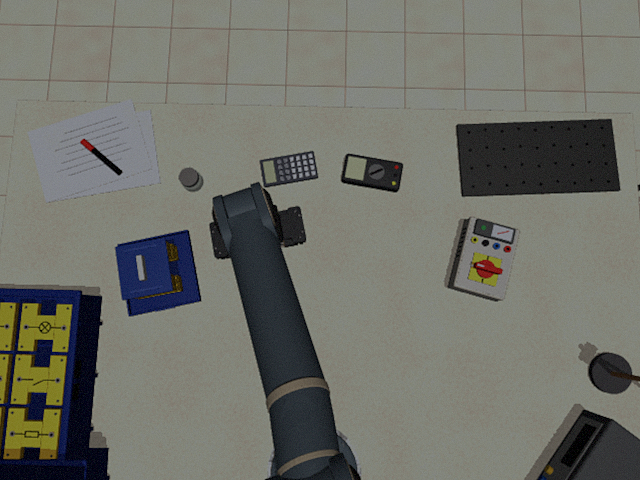

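```bash
python3 -c "
from rig import *
print(hand_in())"
```

```text
the job is handed in; nothing more can be done
None
```

I turned the isolator to off, laid the cover on the bench, stacked the four loose boards and put the cover back on top. I handed the job in at about 65 s.

- **Isolator:** my first grip closed on the round base under the handle at about 10 N, so I opened, raised 8 mm and gripped the bar. After the quarter turn the pictures showed the bar across the supply.
- **Boards:** switch, resistor, lead and lamp were there; I saw no capacitor board. Each was felt down until the force showed it resting, with wrist readings of 5 N or less.
- **Alignment:** in the pictures after each placing, the board centres were within about 1.1 mm of the original pile (the switch board is the furthest off). Their angles agreed to about 1 degree.
- **Cover:** its last measured centre was within 0.5 mm of the lamp board in the top view and about 1.3 mm in the scene view, at the same angle and lying flat.
- **Bystanders:** the multimeter, calculator and jar look unmoved in the pictures. I did not measure them.
- **Disagreement:** the two cameras differ by 2 to 3 mm in absolute position at the pile, so I judged alignment within each view. In the last top view the cover's grip-bar fit failed, so there I relied on the plate outline.

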